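# Charge, close and scan a mill jar

## Task

Charge the mill jar: add the rock chips from the drying tray to those in the weighing scoop on the balance and seat the wide funnel in the jar's mouth; only when the scoop on the balance holds the whole charge and the funnel is in place, pour the scoop out through the funnel until every chip is in the jar. Then hang the funnel back in its drain pot, stand the empty scoop back on the balance pan, put the lid fully home on the jar and turn the jar where it stands, upright before the scanner, so that its label squarely faces the scanner's window. Leave the other things on the bench alone.

Things in the scene. Friction and masses are not known exactly. Their poses are not given: they have to be found in the camera images.
- jar: white ceramic mill jar, upright cylinder 62 mm across, 90 mm tall, 0.4-0.65 kg, loose on the bench before the scanner, open on top: mouth 49 mm across, inner floor 8 mm up. Origin: centre of its underside; z up; x points out through the middle of its only label (white paper with dark bars, 32 mm round the curve, 48 mm high, centred 45 mm up)
- jar_lid: white ceramic lid, on the bench on its rubber plug. Origin: centre of the plug's underside; z up. Plug 44 mm across 10 mm deep; then a disc 59 mm across, 8 mm thick; then a round knob 18 mm across, from 18 to 38 mm above the origin. 0.12 kg. Fully home the disc rests on the jar's rim, the origin 80 mm above the jar's underside
- funnel: wide white plastic funnel, 94 mm tall, 0.09 kg: stem 35 mm long, 43-44 mm across (bore 38 mm), cone to a rim 111 mm across. Origin: centre of the stem's lower end, 9 mm above the bench in the pot at the start, about 56 mm above the jar's underside when seated there; z up; x along its handle, a lug at the rim 14 mm wide, 12 mm thick, out to x = 106 mm, grip point x = 82, z = 87 mm
- pot: steel drain pot, fixed to the bench, in which the funnel hangs when not in use: 60 mm tall, 72 mm across at the rim, mouth 64 mm across. Origin: centre of its underside on the bench
- balance: grey bench balance, fixed. Origin: centre of its underside on the bench. Its square steel pan, 180 by 180 mm, has its top 70 mm above the bench and its centre 30 mm along the balance's +x from the origin
- scoop: open aluminium weighing scoop, 0.13-0.21 kg, on the balance pan. Origin on its underside; x to the pouring lip, z up. Flat floor 3 mm thick, x = -47 to 20 mm, 66 mm wide inside; then it rises at 14 degrees to the lip at x = 58 mm; back and sides 30 mm high, front open, 66 mm wide. Level handle 14 mm wide, 16 mm thick, from x = -49 to -133 mm
- scoop_grip (a point): where to pinch the scoop's handle across its 14 mm width: x = -85 mm, 30 mm above the scoop's underside
- scoop_lip (a point): middle of the scoop's pouring lip, x = 58 mm, 12 mm above its underside
- tray: low white square drying tray with a blue liner, 140 by 140 mm and 14 mm high, fixed; floor 4 mm thick, walls 4 mm. Origin: centre of its underside on the bench
- scanner: grey barcode scanner, fixed, 85 by 105 mm on the bench and 100 mm high. Origin: centre of its underside; its dark red reading window is on its -x side and looks along -x, towards the jar
- scan_window (a point): middle of the scanner's reading window (64 mm wide), 27 mm towards -x from its origin and 45 mm above the bench
- tray_chip1: dark brown rough-sawn chip of ore rock, a blunt block 15 by 14 by 13 mm along its x, y, z, 10 g, on the drying tray at the start. Origin: its centre. 2 to 4 of the four are there in a run
- tray_chip2: dark brown rough-sawn chip of ore rock, a blunt block 15 by 14 by 13 mm along its x, y, z, 10 g, on the drying tray at the start. Origin: its centre. 2 to 4 of the four are there in a run
- tray_chip3: dark brown rough-sawn chip of ore rock, a blunt block 15 by 14 by 13 mm along its x, y, z, 10 g, on the drying tray at the start. Origin: its centre. 2 to 4 of the four are there in a run
- tray_chip4: dark brown rough-sawn chip of ore rock, a blunt block 15 by 14 by 13 mm along its x, y, z, 10 g, on the drying tray at the start. Origin: its centre. 2 to 4 of the four are there in a run
- scoop_chip1: dark brown rock chip like those on the tray (15 by 14 by 13 mm, 10 g, origin at its centre), lying in the weighing scoop at the start. 2 or 3 of the three are there in a run
- scoop_chip2: dark brown rock chip like those on the tray (15 by 14 by 13 mm, 10 g, origin at its centre), lying in the weighing scoop at the start. 2 or 3 of the three are there in a run
- scoop_chip3: dark brown rock chip like those on the tray (15 by 14 by 13 mm, 10 g, origin at its centre), lying in the weighing scoop at the start. 2 or 3 of the three are there in a run
- bottle_a: square grey-white sample bottle, full and fixed, 70 mm wide and 154 mm tall with its white cap; not part of the job, leave it where it is. Origin: centre of its underside
- bottle_b: small loose square grey-white sample bottle, 60 mm wide and 134 mm tall with its white cap; not part of the job, leave it where it is. Origin: centre of its underside
- dish: flat glass dish with filter papers, fixed, 90 mm across and 15 mm high; not part of the job, leave it where it is. Origin: centre of its underside
- beaker: empty glass beaker, fixed, 68 mm across and 80 mm tall; not part of the job, leave it where it is. Origin: centre of its underside
- spatula: spatula, 160 mm long, lying on the bench with its handle towards its -x; origin at its middle; not part of the job, leave it where it is
Mind the look-alikes: they are no part of the job. Leave any purple or yellow look-alike of the jar_lid alone. Leave any blue look-alike of the jar alone.

How it is judged:
By the outcome, as a careful person would: the job done as asked, in the order asked, and still so for the second after the job is handed in, with the robot touching nothing.
Of tray_chip1, tray_chip2, tray_chip3, tray_chip4 only 2 to 4 are there at a start; the rules pass over those that are not, and their reading is None.
Of scoop_chip1, scoop_chip2, scoop_chip3 only 2 to 3 are there at a start; the rules pass over those that are not, and their reading is None.
At some moment in a run one of tray_chip1, tray_chip2, tray_chip3, tray_chip4, jar_lid may be knocked a few centimetres aside while the robot is not near it.
It also fails if it takes over 210 s, if anything falls off the work surface, if the arm or the gripper's body presses on something with over 40 N, if the wrist force passes 120 N, or if a joint passes its speed limit or range.

## Robot

A 6-joint arm with a two-finger parallel gripper is mounted at the origin on the work surface. World frame = base frame: x ahead of the robot, y to its left, z up, the work surface at z = 0. Lengths are in mm, angles in rad, forces in N, time in s.
With the tool pointing down it reaches from about 425 to 950 mm from the base axis. Payload 14.7 kg.
Tool frame: the origin (TCP) lies at the very end of the fingers, on their centre line; the grasp point (between the pads) lies pinch_z behind it (pinch_z is the distance from the TCP to the grasp point, in mm); z points along the fingers, y is the line along which they close (so a half turn about z gives the same grasp; the last joint's range is limited). The gripper opens to 85 mm and grips with 20 to 120 N. Pads are 22 mm wide; open, the fingers measure 114 mm over their backs; the gripper's body (76 mm by 85 mm) begins 54 mm behind the grasp point. The pads swing forward as they close: fully open they stand 13 mm farther back than shut.
Start: joints at [1.161, 0.48, 1.596, -0, 1.065, -0.047], TCP at [230.656, 607.692, 231.297] pointing down, gripper open.
Joint ranges: [-2.75, 2.75], [-0.82, 2.05], [0.23, 2.67], [-1.56, 4.7], [0.09, 2.69], [-2.92, 2.92]. Speed limits (rad/s): [1.89, 1.89, 2.39, 3.01, 3.01, 3.01].

## Interface

Orientations are given as a unit quaternion [x, y, z, w].
In Python, from bench import * gives the robot as it stands.
- The arm moves only by the tool jog_arm, never from a script. Its argument "increments" is a list of rows, each a list of 6 numbers: the shift along the tool's x, y, z in mm, then the turn, a rotation vector about the tool's x, y, z in rad. In form: [[x, y, z, ax, ay, az], ...]. A call has 1 to 12 rows; each row shifts and turns the commanded pose from where the row before left it, along the tool's axes as they then stand; what a row does not reach is not made up. A row lasts 1/12 s, in which the tool goes at most 41.7 mm and 7.16 degrees, less where a joint would pass 70% of its speed; a pose out of reach is approached as far as the arm can. A call with a gripper value outside its range is refused whole. "fingers" is the finger opening in mm, from 0 to 85.4, set as the call begins (left out, the last holds). The fingers move at their own pace and stop on an object; the grip force is fixed at half the most. Time passes only in rows, so rows that do not move let the fingers close. It gives the time, the measured TCP pose, the force, the opening and the grip force at its end, in the units of the state.
- sense(): the state, without advancing time (a new reading comes with each control period).
- read_camera(name): name is "scene" or "top" or "wrist"; returns a dict with "image" (384x512x3 uint8, blue, green, red), "z_map" (384x512 float32, mm along the optical axis (not along the pixel's ray), 0 where there is no reading), "intrinsics" (3x3 intrinsics, pixels), "cam_to_world" (4x4, takes a point from camera to world coordinates); the wrist camera has in their place "hand_eye" (4x4, takes a point from camera to tool coordinates, whose origin is the TCP and whose axes are the flange's). Camera axes: x right, y down, z forward; pixel columns grow to the right and rows downward; lengths in mm; the calibration is good to about 2 mm. A picture is of the moment at which its call begins: read the wrist's pose just before it.
- sign_off(): hands the job in; it is judged then, once.
The state is a dict: "t": time; "joint_pos": joint angles; "dq": joint speeds; "effort": joint torques, N m; "position": TCP position; "tool_rot": TCP orientation; "wrist_force": force on the tool from outside, world axes, zero at the start; "ft_torque": the same for the moment, N m; "gripper_width": finger opening in mm; "grip_force": force on a finger pad.
Only numpy, scipy, OpenCV 4.12 (cv2) and the standard library are available. Lean on these libraries where they do the work, as an engineer would, in place of code of your own. Each camera call takes 0.05 s, during which the arm holds its last target. There are 200 camera calls.

## Working session

There is one attempt and no reset: what is moved stays moved. The work goes in short steps, Python scripts to look and compute and a tool call to move; the robot and the scene stay as the last step left them, time stands still between calls to the robot, and variables do not carry over. Pictures are saved under pics/ and viewed, at most 14 in all, crops included, and the job is handed in when it is done.

Besides the shell and the picture viewer there is one more tool, called after "Call:" as a command line: name --pt "numbers of a row" for each row, then --argument value for the rest. jog_arm: Moves the arm, as the interface text tells. Its arguments: {"type":"object","properties":{"increments":{"type":"array"},"fingers":{"type":"number"}},"required":["increments"]}

```bash
ls; mkdir -p pics; cat > h.py <<'E'
from bench import *
import numpy as np, cv2
from scipy.spatial.transform import Rotation as R
def T_tool():
    s=sense(); T=np.eye(4); T[:3,:3]=R.from_quat(s["tool_rot"]).as_matrix(); T[:3,3]=s["position"]; return T
def cam(name):
    T=T_tool(); c=read_camera(name)
    c["T"]=c["cam_to_world"] if name!="wrist" else T@c["hand_eye"]
    return c
def world(c):
    K=np.array(c["intrinsics"]);z=c["z_map"];v,u=np.mgrid[:z.shape[0],:z.shape[1]]
    P=np.stack([(u-K[0,2])/K[0,0]*z,(v-K[1,2])/K[1,1]*z,z,np.ones_like(z)],-1)@np.array(c["T"]).T
    P=P[...,:3]; P[z==0]=np.nan; return P
def save(c,f): np.savez("pics/"+f+".npz",image=c["image"],P=world(c),K=c["intrinsics"],T=c["T"])
E
python3 - <<'E'
from h import *
print(sense())
ims=[]
for n in("top","scene","wrist"):
    c=cam(n); save(c,n+"0"); cv2.imwrite(f"pics/{n}0.png",cv2.resize(c["image"],(800,600),interpolation=cv2.INTER_CUBIC))
    print(n,np.round(c["T"],2).tolist(),np.round(c["intrinsics"],1).tolist())
E
```

```text
pics
{'t': 0.0, 'joint_pos': array([ 1.16139255e+00,  4.80823087e-01,  1.59687427e+00,  6.23290894e-06,
        1.06508515e+00, -4.65823759e-02]), 'dq': array([ 2.13704093e-03, -1.57773665e-04,  8.74669165e-06,  2.61066565e-03,
       -2.40028199e-03,  8.47781510e-04]), 'effort': array([ 2.42444781e-03, -9.50646544e+01, -4.30184627e+01,  3.62360970e-04,
        1.20760209e-02, -1.32148236e-05]), 'position': array([230.49897609, 607.32223792, 230.67791484]), 'tool_rot': array([ 1.80418761e-01,  9.83589710e-01, -5.78917528e-04, -1.37122606e-04]), 'wrist_force': array([-0.46446144,  0.18629874, -1.08648435]), 'ft_torque': array([ 0.05995783, -0.02182957, -0.0057797 ]), 'grip_force': 0.0, 'gripper_width': 85.55278428174557}
top [[-0.0, -0.99, 0.11, 390.79], [-1.0, -0.0, -0.01, 56.76], [0.01, -0.11, -0.99, 1252.72], [0.0, 0.0, 0.0, 1.0]] [[448.4, 0.0, 260.0], [0.0, 448.4, 198.0], [0.0, 0.0, 1.0]]
scene [[-0.52, 0.68, -0.52, 1132.41], [0.85, 0.42, -0.31, 431.87], [0.01, -0.6, -0.8, 1046.65], [0.0, 0.0, 0.0, 1.0]] [[461.3, 0.0, 252.5], [0.0, 461.3, 190.4], [0.0, 0.0, 1.0]]
wrist [[0.36, 0.89, 0.29, 156.22], [0.93, -0.34, -0.11, 636.3], [-0.0, 0.31, -0.95, 372.89], [0.0, 0.0, 0.0, 1.0]] [[274.3, 0.0, 256.0], [0.0, 274.3, 194.0], [0.0, 0.0, 1.0]]
```

View pics/top0.png

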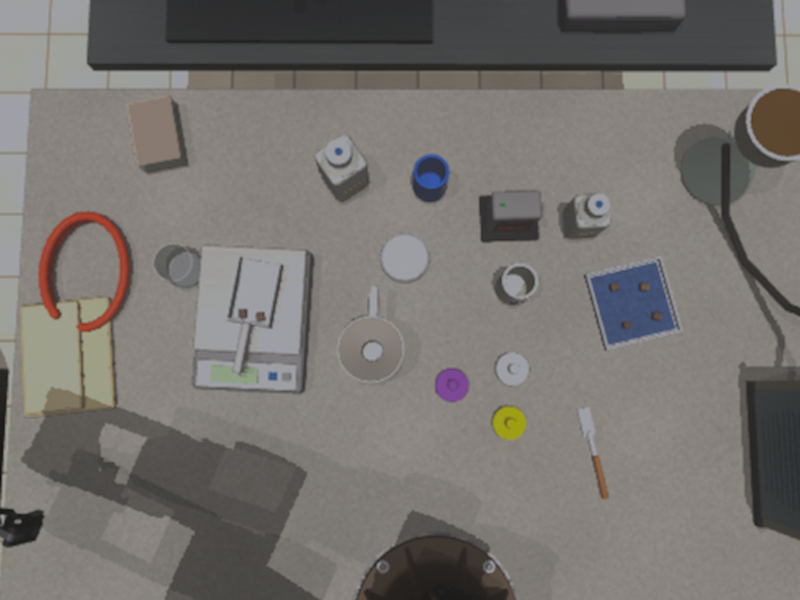

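View pics/scene0.png

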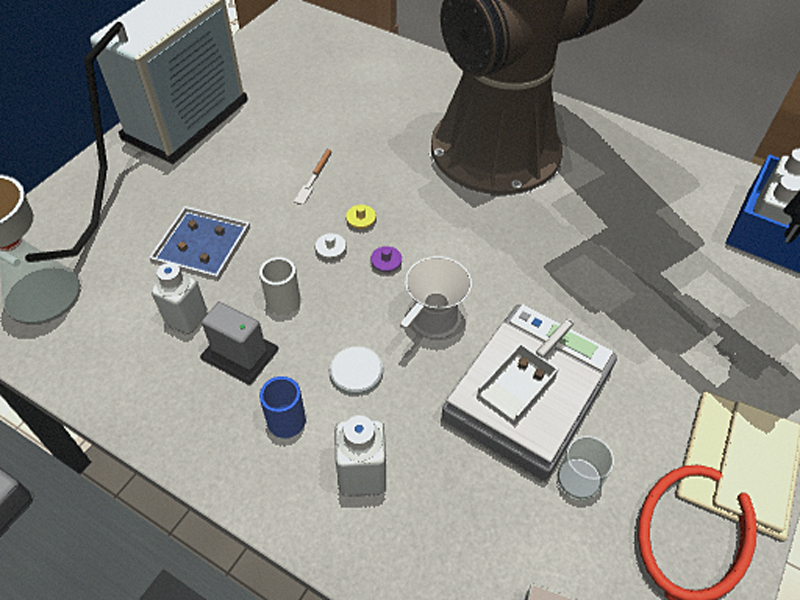

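```bash
python3 - <<'E'
from h import *
d=np.load("pics/top0.npz");P=d["P"];im=d["image"]
sc=800/512
for n,(u,v) in dict(jar_in=(517,285),lid=(512,369),knob=(513,366),purple=(452,385),yellow=(509,423),funnel=(371,348),fh=(374,300),potc=(373,351),scoopflr=(258,285),sh=(240,355),pan=(290,300),scan=(516,205),botb=(592,212),bota=(343,165),tc1=(614,287),tc2=(645,287),tc3=(627,325),tc4=(657,316),sc1=(243,314),sc2=(260,317),tray=(640,300)).items():
    q=P[int(v/sc)-1:int(v/sc)+2,int(u/sc)-1:int(u/sc)+2].reshape(-1,3); print(n,np.round(np.nanmedian(q,0),0))
S=np.load("pics/scene0.npz");Q=S["P"]
for nm,PP in(("top",P),("scene",Q)):
    def box(x0,x1,y0,y1,z0,z1): 
        m=(PP[...,0]>x0)&(PP[...,0]<x1)&(PP[...,1]>y0)&(PP[...,1]<y1)&(PP[...,2]>z0)&(PP[...,2]<z1);return PP[m]
    print(nm,"table z",np.nanmedian(box(300,350,-150,-50,-20,20)[:,2]))
# crops
a=cv2.resize(im[160:220,120:200],(400,300),interpolation=cv2.INTER_CUBIC)
b=cv2.resize(im[160:220,370:450],(400,300),interpolation=cv2.INTER_CUBIC)
c=cv2.resize(im[140:290,230:350][:90],(400,300),interpolation=cv2.INTER_CUBIC)
e=cv2.resize(S["image"][150:210,200:280],(400,300),interpolation=cv2.INTER_CUBIC)
cv2.imwrite("pics/crop1.png",np.vstack([np.hstack([a,b]),np.hstack([c,e])]))
E
```

```text
jar_in [ 579. -148.    8.]
lid [ 426. -131.   41.]
knob [ 432. -134.   39.]
purple [399. -29.  37.]
yellow [ 335. -125.   38.]
funnel [466. 113.   6.]
fh [538. 104. 102.]
potc [460. 110.   6.]
scoopflr [568. 302.  73.]
sh [447. 322. 108.]
pan [542. 249.  70.]
scan [ 700. -135.  100.]
botb [ 681. -252.  135.]
bota [754. 154. 150.]
tc1 [ 574. -320.   17.]
tc2 [ 574. -376.   17.]
tc3 [ 504. -341.   19.]
tc4 [ 521. -395.   17.]
sc1 [518. 324.  88.]
sc2 [514. 295.  86.]
tray [ 550. -370.    4.]
top table z 1.9581669424951542
scene table z 1.1332827805184706
```

View pics/crop1.png

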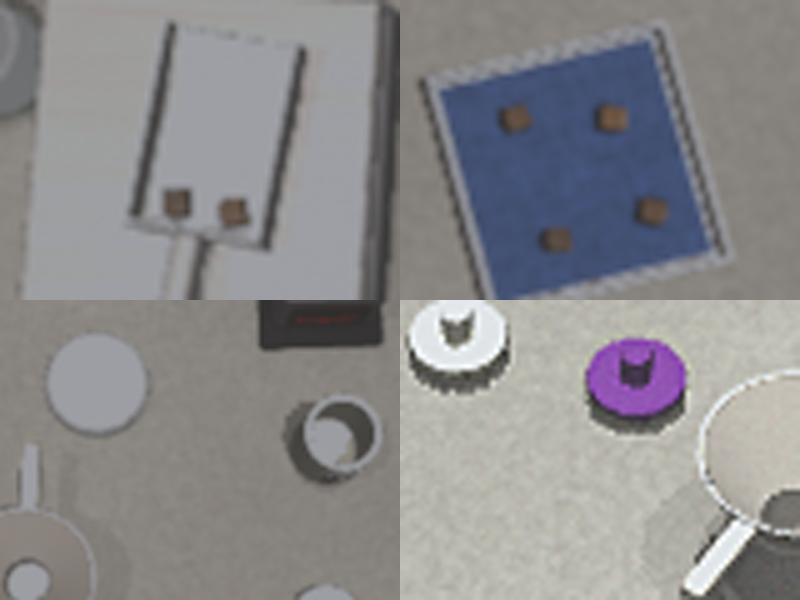

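Call:
jog_arm --pt "0 0 0 0 0 -0.121" --pt "0 0 0 0 0 -0.121" --pt "0 0 0 0 0 -0.121" --pt "-27 -31 0 0 0 0" --pt "-27 -31 0 0 0 0" --pt "-27 -31 0 0 0 0" --pt "-27 -31 0 0 0 0" --pt "-27 -31 0 0 0 0" --pt "-27 -31 0 0 0 0" --pt "-27 -31 0 0 0 0" --pt "-27 -31 0 0 0 0" --pt "-27 -31 0 0 0 0" --fingers 34

```text
t: 1.15
position: [474.6, 327.0, 231.3]
tool_rot: [-0.0, 1.0, -0.0, -0.0]
wrist_force: [1.0, 0.7, 0.1]
gripper_width: 33.9
grip_force: 0.0
```

Call:
jog_arm --pt "-27 -28 0 0 0 0" --pt "0 0 0 0 0 0" --pt "0 0 0 0 0 0"

```text
t: 1.4
position: [501.9, 299.0, 231.0]
tool_rot: [0.002, 1.0, -0.0, -0.0]
wrist_force: [-0.6, 0.3, -0.0]
gripper_width: 33.9
grip_force: 0.0
```

```bash
python3 - <<'E'
from h import *
c=cam("wrist"); save(c,"w1"); cv2.imwrite("pics/w1.png",c["image"])
s=sense(); print(s["t"],s["position"],s["tool_rot"],s["joint_pos"],s["gripper_width"])
E
```

```text
1.45 [500.92186768 300.08536388 231.03898604] [ 8.92136263e-04  9.99999556e-01 -4.67178743e-05 -2.99703979e-04] [ 4.87692742e-01  3.88587842e-01  1.75163306e+00  2.36011677e-04
  1.00194490e+00 -1.08144650e+00] 34.025682938437456
```

Call:
jog_arm --pt "0 -40 0 0 0 0" --pt "0 -40 0 0 0 0" --pt "0 -40 0 0 0 0" --pt "0 -40 0 0 0 0" --pt "0 -40 0 0 0 0" --pt "0 -40 0 0 0 0" --pt "0 -40 0 0 0 0" --pt "0 -40 0 0 0 0" --pt "0 -40 0 0 0 0" --pt "0 -40 0 0 0 0" --pt "0 -40 0 0 0 0" --pt "0 -40 0 0 0 0"

```text
t: 2.45
position: [500.7, -179.7, 231.4]
tool_rot: [-0.001, 1.0, 0.0, 0.0]
wrist_force: [0.6, 0.1, -0.6]
gripper_width: 33.6
grip_force: 0.0
```

Call:
jog_arm --pt "-6 -36 0 0 0 0" --pt "-6 -36 0 0 0 0" --pt "-6 -36 0 0 0 0" --pt "-6 -36 0 0 0 0" --pt "-6 -36 0 0 0 0" --pt "-6 0 0 0 0 0" --pt "0 0 0 0 0 0" --pt "0 0 0 0 0 0"

```text
t: 3.12
position: [537.1, -357.7, 230.8]
tool_rot: [-0.001, 1.0, 0.001, -0.0]
wrist_force: [-0.1, -0.1, -0.8]
gripper_width: 34.0
grip_force: 0.0
```

```bash
python3 - <<'E'
from h import *
c=cam("wrist"); save(c,"w2"); cv2.imwrite("pics/w2.png",c["image"])
s=sense(); print(s["t"],s["position"],s["tool_rot"],s["joint_pos"],s["gripper_width"])
a=np.load("pics/w1.npz")["image"]
cv2.imwrite("pics/w12.png",np.hstack([cv2.resize(x[:,:],(400,300)) for x in (a,c["image"])]))
E
```

```text
3.1667 [ 536.8995153  -357.32329518  230.99345887] [-9.10216100e-04  9.99999395e-01  4.55691059e-04 -4.17307104e-04] [-6.34352292e-01  4.73983166e-01  1.60790590e+00  2.73068733e-04
  1.06091620e+00 -2.20710247e+00] 34.1040642126583
```

View pics/w12.png

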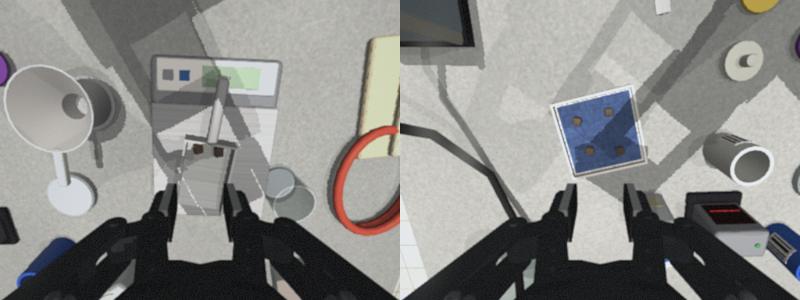

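```bash
cat >> h.py <<'E'
def chips(f,x0,x1,y0,y1,z0,z1,show=True):
    d=np.load("pics/"+f+".npz");P=d["P"];im=d["image"].astype(int)
    m=(P[...,0]>x0)&(P[...,0]<x1)&(P[...,1]>y0)&(P[...,1]<y1)&(P[...,2]>z0)&(P[...,2]<z1)&(im[...,2]>im[...,0]+12)
    n,l,st,_=cv2.connectedComponentsWithStats(m.astype(np.uint8))
    out=[]
    for i in range(1,n):
        if st[i,4]<15: continue
        q=P[l==i]; zt=np.percentile(q[:,2],90); t=q[q[:,2]>zt-4]
        r=cv2.minAreaRect((t[:,:2]*10).astype(np.float32)); out.append(r)
        print(st[i,4],"top z %.1f"%zt,"rect c",np.round(np.array(r[0])/10,1),"size",np.round(np.array(r[1])/10,1),"ang %.0f"%r[2])
    return out
E
python3 - <<'E'
from h import *
chips("w2",450,640,-450,-270,6,40)
print("scoop");chips("w1",480,640,250,360,74,110)
P=np.load("pics/w2.npz")["P"]
m=(abs(P[...,0]-550)<25)&(abs(P[...,1]+365)<8);print("tray z",np.nanmedian(P[m][:,2]))
P=np.load("pics/w1.npz")["P"]
# scoop: handle pts z>95
for z0,z1,n in((96,112,"rim/handle"),(71.5,77,"floor"),(66,72,"pan")):
    m=(P[...,0]>380)&(P[...,0]<680)&(P[...,1]>190)&(P[...,1]<400)&(P[...,2]>z0)&(P[...,2]<z1); q=P[m]
    r=cv2.minAreaRect((q[:,:2]).astype(np.float32)); print(n,len(q),np.nanmedian(q,0).round(1),r, q.min(0).round(0),q.max(0).round(0))
m=(P[...,2]>96)&(P[...,2]<112)&(P[...,0]>400)&(P[...,0]<490)&(P[...,1]>280)&(P[...,1]<370);q=P[m]
r=cv2.minAreaRect(q[:,:2].astype(np.float32));print("handle",len(q),r,np.median(q[:,2]))
for x in range(420,490,10):
    t=q[abs(q[:,0]-x)<3]; 
    if len(t): print(x,t[:,1].min().round(1),t[:,1].max().round(1),np.median(t[:,2]).round(1))
E
```

```text
80 top z 17.1 rect c [ 504.6 -342.6] size [10.6 10.4] ang 1
91 top z 17.4 rect c [ 520.5 -395.4] size [11.7 13.6] ang 88
86 top z 17.1 rect c [ 572.2 -375.8] size [11.  12.5] ang 89
73 top z 17.6 rect c [ 571.9 -322.2] size [12.8 11.2] ang 19
scoop
105 top z 86.2 rect c [512.2 296. ] size [12.9 11.7] ang 8
44 top z 86.3 rect c [517.7 325.7] size [10.1  9.5] ang 89
tray z 311.5968232565755
rim/handle 1931 [473.8 321.  106. ] ((510.88690185546875, 311.98651123046875), (71.9661636352539, 194.32247924804688), 80.01567840576172) [414. 266.  96.] [613. 349. 109.]
floor 3061 [550.6 305.5  72.9] ((530.0028686523438, 317.646240234375), (174.65725708007812, 137.51904296875), 9.019853591918945) [455. 236.  72.] [625. 397.  77.]
pan 12514 [506.7 314.6  69.5] ((542.5286865234375, 314.81597900390625), (177.26541137695312, 179.8329620361328), 87.59068298339844) [450. 224.  66.] [635. 400.  72.]
handle 1200 ((452.999755859375, 322.2415771484375), (14.541826248168945, 76.7979507446289), 80.24430084228516) 106.74059400641468
420 320.6 335.7 106.0
430 318.8 333.1 106.6
440 317.1 331.4 106.7
450 315.3 329.9 106.9
460 313.5 328.3 107.0
470 311.7 326.3 106.9
480 309.8 324.6 106.9
```

Call:
jog_arm --pt "5.4 2.5 30 0 0 0" --pt "5.4 2.5 30 0 0 0" --pt "5.4 2.5 30 0 0 0" --pt "5.4 2.5 30 0 0 0" --pt "5.4 2.5 30 0 0 0" --pt "5.4 2.5 30 0 0 0" --pt "0 0 20 0 0 0" --pt "0 0 15 0 0 0" --pt "0 0 7 0 0 0" --pt "0 0 3 0 0 0" --pt "0 0 0 0 0 0" --fingers 26

```text
t: 4.08
position: [504.6, -343.4, 6.5]
tool_rot: [-0.001, 1.0, 0.0, -0.0]
wrist_force: [-0.4, 0.3, 0.7]
gripper_width: 26.3
grip_force: 0.0
```

Call:
jog_arm --pt "0 0 0 0 0 0" --pt "0 0 0 0 0 0" --pt "0 0 0 0 0 0" --pt "0 0 0 0 0 0" --fingers 0

```text
t: 4.42
position: [505.1, -344.5, 7.5]
tool_rot: [-0.0, 1.0, -0.0, 0.001]
wrist_force: [0.4, 2.6, 9.6]
gripper_width: 12.7
grip_force: 59.6
```

```bash
python3 -c "
import bench;print([x for x in dir(bench) if x[0]!='_'], getattr(bench,'pinch_z',None))"
```

```text
['IKError', 'pinch_z', 'read_camera', 'sense', 'sign_off'] 18.700000000000003
```

Call:
jog_arm --pt "0 0 -36 0 0 0" --pt "0 0 -36 0 0 0" --pt "0 0 -36 0 0 0" --pt "0 0 -36 0 0 0" --pt "-1.8 38.4 0 0 0 0" --pt "-1.8 38.4 0 0 0 0" --pt "-1.8 38.4 0 0 0 0" --pt "-1.8 38.4 0 0 0 0" --pt "-1.8 38.4 0 0 0 0" --pt "-1.8 38.4 0 0 0 0" --pt "-1.8 38.4 0 0 0 0" --pt "-1.8 38.4 0 0 0 0"

```text
t: 5.42
position: [518.7, -35.4, 151.0]
tool_rot: [0.0, 1.0, -0.0, 0.001]
wrist_force: [1.2, -0.5, 0.0]
gripper_width: 13.0
grip_force: 58.8
```

Call:
jog_arm --pt "-1.8 38.4 0 0 0 0" --pt "-1.8 38.4 0 0 0 0" --pt "-1.8 38.4 0 0 0 0" --pt "-1.8 38.4 0 0 0 0" --pt "-1.8 38.4 0 0 0 0" --pt "-1.8 38.4 0 0 0 0" --pt "-1.8 38.4 0 0 0 0" --pt "-1.8 38.4 0 0 0 0" --pt "-1.0 38.4 0 0 0 0" --pt "0 0 0 0 0 0"

```text
t: 6.25
position: [534.6, 314.9, 151.2]
tool_rot: [-0.002, 1.0, 0.001, 0.001]
wrist_force: [-1.1, -0.7, 0.1]
gripper_width: 12.9
grip_force: 58.8
```

Call:
jog_arm --pt "0 -3 20 0 0 0" --pt "0 -3 20 0 0 0" --pt "0 0 0 0 0 0" --pt "0 0 0 0 0 0"

```text
t: 6.58
position: [533.6, 302.2, 110.2]
tool_rot: [0.0, 1.0, -0.0, -0.001]
wrist_force: [-0.5, 0.2, 0.2]
gripper_width: 12.5
grip_force: 58.8
```

Call:
jog_arm --pt "0 5 15 0 0 0" --pt "0 0 10 0 0 0" --pt "0 0 5 0 0 0" --pt "0 0 0 0 0 0" --pt "0 0 0 0 0 0"

```text
t: 7.0
position: [534.2, 307.4, 80.7]
tool_rot: [-0.0, 1.0, -0.0, -0.0]
wrist_force: [1.0, -0.5, 0.5]
gripper_width: 12.6
grip_force: 59.5
```

Call:
jog_arm --pt "0 0 0 0 0 0" --pt "0 0 0 0 0 0" --pt "0 0 0 0 0 0" --pt "0 0 -20 0 0 0" --pt "0 0 -30 0 0 0" --pt "0 0 -20 0 0 0" --pt "0 -38.4 0 0 0 0" --pt "0 -38.4 0 0 0 0" --pt "0 -38.4 0 0 0 0" --pt "0 -38.4 0 0 0 0" --pt "0 -38.4 0 0 0 0" --pt "0 -38.4 0 0 0 0" --fingers 25

```text
t: 8.0
position: [533.9, 75.5, 150.7]
tool_rot: [-0.0, 1.0, 0.0, 0.0]
wrist_force: [0.9, -0.6, 0.2]
gripper_width: 25.0
grip_force: 0.0
```

Call:
jog_arm --pt "0 -38.4 0 0 0 0" --pt "0 -38.4 0 0 0 0" --pt "0 -38.4 0 0 0 0" --pt "0 -38.4 0 0 0 0" --pt "0 -38.4 0 0 0 0" --pt "0 -38.4 0 0 0 0" --pt "0 -38.4 0 0 0 0" --pt "0 -38.4 0 0 0 0" --pt "0 -38.4 0 0 0 0" --pt "0 -38.4 0 0 0 0" --pt "0 -30 0 0 0 0"

```text
t: 8.92
position: [533.9, -339.9, 150.6]
tool_rot: [0.0, 1.0, -0.0, 0.0]
wrist_force: [0.6, 0.0, -0.2]
gripper_width: 25.0
grip_force: 0.0
```

Call:
jog_arm --pt "0 -20 0 0 0 0" --pt "0 0 -20 0 0 0" --pt "0 0 -20 0 0 0" --pt "0 0 0 0 0 0" --pt "0 0 0 0 0 0" --pt "0 0 0 0 0 0"

```text
t: 9.42
position: [534.1, -356.6, 190.1]
tool_rot: [-0.0, 1.0, 0.0, -0.0]
wrist_force: [0.4, 0.4, -0.8]
gripper_width: 25.4
grip_force: 0.0
```

```bash
python3 - <<'E'
from h import *
c=cam("wrist"); save(c,"w3")
s=sense(); print(s["t"],s["position"],s["tool_rot"],s["gripper_width"])
chips("w3",450,640,-450,-270,6,40)
print("top");c=cam("top"); save(c,"t3");chips("t3",480,640,250,360,74,110);chips("t3",450,640,-450,-270,6,40)
E
```

```text
9.4667 [ 533.88707772 -356.38891904  189.73005068] [-2.28950341e-04  9.99999866e-01  2.72451407e-04 -3.76889996e-04] 24.839710422175113
116 top z 17.2 rect c [ 520.5 -395.7] size [12.6 13. ] ang 78
108 top z 17.3 rect c [ 572.3 -375.5] size [12.3 12.5] ang 88
94 top z 17.3 rect c [ 571.8 -321.9] size [13.3 11.6] ang 18
top
19 top z 88.3 rect c [533.2 307.1] size [8.3 8.2] ang 89
20 top z 89.0 rect c [513.5 324.7] size [ 8.8 10.8] ang 90
24 top z 88.3 rect c [512.9 295.6] size [12.   9.2] ang 46
20 top z 20.9 rect c [ 572.2 -375.5] size [9.3 7.1] ang 2
21 top z 21.1 rect c [ 519.8 -393.1] size [9.7 8.6] ang 63
```

Call:
jog_arm --pt "2.2 -6.2 26 0 0 0" --pt "2.2 -6.2 26 0 0 0" --pt "2.2 -6.2 26 0 0 0" --pt "2.2 -6.2 26 0 0 0" --pt "2.2 -6.2 26 0 0 0" --pt "2.2 -6.2 26 0 0 0" --pt "0 0 15 0 0 0" --pt "0 0 7 0 0 0" --pt "0 0 3 0 0 0" --pt "0 0 0 0 0 0" --pt "0 0 0 0 0 0"

```text
t: 10.43
position: [521.6, -394.1, 10.1]
tool_rot: [-0.0, 1.0, -0.0, 0.0]
wrist_force: [-0.9, -0.7, 0.4]
gripper_width: 25.3
grip_force: 0.0
```

Call:
jog_arm --pt "0 0 0 0 0 0" --pt "0 0 0 0 0 0" --pt "0 0 0 0 0 0" --pt "0 0 0 0 0 0" --pt "0 0 -36 0 0 0" --pt "0 0 -36 0 0 0" --pt "0 0 -36 0 0 0" --pt "0 0 -36 0 0 0" --pt "-2 30 0 0 0 0" --pt "-2 38 0 0 0 0" --pt "-2 38 0 0 0 0" --pt "-2 38 0 0 0 0" --fingers 0

```text
t: 11.43
position: [529.0, -248.8, 154.3]
tool_rot: [0.0, 1.0, -0.0, 0.001]
wrist_force: [0.4, -0.1, 0.5]
gripper_width: 12.4
grip_force: 58.7
```

Call:
jog_arm --pt "-2 38 0 0 0 0" --pt "-2 38 0 0 0 0" --pt "-2 38 0 0 0 0" --pt "-2 38 0 0 0 0" --pt "-2 38 0 0 0 0" --pt "-2 38 0 0 0 0" --pt "-2 38 0 0 0 0" --pt "-2 38 0 0 0 0" --pt "-2 38 0 0 0 0" --pt "-2 38 0 0 0 0" --pt "-2 38 0 0 0 0" --pt "-2 38 0 0 0 0"

```text
t: 12.43
position: [552.9, 208.1, 154.2]
tool_rot: [-0.0, 1.0, 0.0, 0.001]
wrist_force: [1.2, 0.4, 0.1]
gripper_width: 12.0
grip_force: 58.7
```

Call:
jog_arm --pt "-2 38 0 0 0 0" --pt "0 30 0 0 0 0" --pt "0 20 0 0 0 0" --pt "0 10 10 0 0 0" --pt "0 0 20 0 0 0" --pt "0 0 15 0 0 0" --pt "0 0 0 0 0 0" --pt "0 0 0 0 0 0"

```text
t: 13.1
position: [554.4, 303.2, 107.8]
tool_rot: [0.0, 1.0, -0.0, -0.001]
wrist_force: [0.3, 0.3, 0.5]
gripper_width: 12.5
grip_force: 58.7
```

Call:
jog_arm --pt "0 0 15 0 0 0" --pt "0 0 8 0 0 0" --pt "0 0 3 0 0 0" --pt "0 0 0 0 0 0"

```text
t: 13.43
position: [554.8, 303.5, 82.1]
tool_rot: [0.0, 1.0, -0.0, -0.0]
wrist_force: [-1.8, -1.3, -0.3]
gripper_width: 12.1
grip_force: 58.7
```

Call:
jog_arm --pt "0 0 0 0 0 0" --pt "0 0 0 0 0 0" --pt "0 0 0 0 0 0" --pt "0 0 -20 0 0 0" --pt "0 0 -30 0 0 0" --pt "-1 -10 -20 0 0 0" --pt "-1 -30 0 0 0 0" --pt "-1 -38 0 0 0 0" --pt "-1 -38 0 0 0 0" --pt "-1 -38 0 0 0 0" --pt "-1 -38 0 0 0 0" --pt "-1 -38 0 0 0 0" --fingers 25

```text
t: 14.43
position: [561.9, 72.3, 152.9]
tool_rot: [-0.0, 1.0, 0.0, 0.0]
wrist_force: [0.8, 0.6, 0.5]
gripper_width: 24.9
grip_force: 0.0
```

Call:
jog_arm --pt "-1 -38 0 0 0 0" --pt "-1 -38 0 0 0 0" --pt "-1 -38 0 0 0 0" --pt "-1 -38 0 0 0 0" --pt "-1 -38 0 0 0 0" --pt "-1 -38 0 0 0 0" --pt "-1 -38 0 0 0 0" --pt "-1 -38 0 0 0 0" --pt "-1 -38 0 0 0 0" --pt "-1 -38 0 0 0 0" --pt "0 -38 0 0 0 0" --pt "0 -26 0 0 0 0"

```text
t: 15.43
position: [571.9, -373.6, 152.8]
tool_rot: [0.0, 1.0, -0.001, 0.0]
wrist_force: [0.6, 0.0, -0.6]
gripper_width: 24.9
grip_force: 0.0
```

Call:
jog_arm --pt "0 0 0 0 0 0" --pt "0 0 0 0 0 0" --pt "0 0 0 0 0 0"

```text
t: 15.68
position: [571.9, -369.7, 152.3]
tool_rot: [0.0, 1.0, 0.0, -0.0]
wrist_force: [-0.0, -0.3, 0.4]
gripper_width: 25.0
grip_force: 0.0
```

```bash
python3 - <<'E'
from h import *
c=cam("wrist"); save(c,"w4")
s=sense(); print(s["t"],s["position"],s["tool_rot"],s["gripper_width"])
chips("w4",450,640,-450,-270,6,40)
print("top");c=cam("top"); save(c,"t4");chips("t4",480,640,250,360,74,110)
E
```

```text
15.7333 [ 571.98427968 -369.14184255  152.42040956] [-2.95281302e-04  9.99999933e-01  1.90103146e-04 -1.02900066e-04] 24.638295037011304
141 top z 17.0 rect c [ 572.4 -375.8] size [11.6 13.3] ang 90
144 top z 17.1 rect c [ 572.2 -322.1] size [13.  12.8] ang 14
top
24 top z 87.9 rect c [551.7 303.9] size [10.8  7.9] ang 88
19 top z 88.8 rect c [533.1 306.3] size [ 8.4 10.4] ang 1
20 top z 88.6 rect c [514.4 324.7] size [10.  11.4] ang 75
22 top z 87.9 rect c [513.6 295. ] size [10.8 10.8] ang 2
```

Call:
jog_arm --pt "0 -6.5 38 0 0 0" --pt "0 0 40 0 0 0" --pt "0 0 35 0 0 0" --pt "0 0 18 0 0 0" --pt "0 0 8 0 0 0" --pt "0 0 4 0 0 0" --pt "0 0 0 0 0 0" --pt "0 0 0 0 0 0"

```text
t: 16.45
position: [573.0, -376.8, 10.8]
tool_rot: [-0.0, 1.0, -0.001, 0.001]
wrist_force: [-0.1, -0.2, -0.3]
gripper_width: 24.9
grip_force: 0.0
```

Call:
jog_arm --pt "0 0 0 0 0 0" --pt "0 0 0 0 0 0" --pt "0 0 0 0 0 0" --pt "0 0 0 0 0 0" --pt "0 0 -36 0 0 0" --pt "0 0 -36 0 0 0" --pt "0 0 -36 0 0 0" --pt "0 0 -36 0 0 0" --pt "3 30 0 0 0 0" --pt "3 38 0 0 0 0" --pt "3 38 0 0 0 0" --pt "3 38 0 0 0 0" --fingers 0

```text
t: 17.45
position: [560.0, -231.5, 154.9]
tool_rot: [0.0, 1.0, -0.001, 0.001]
wrist_force: [0.6, 0.2, -0.5]
gripper_width: 12.2
grip_force: 58.7
```

Call:
jog_arm --pt "3 38 0 0 0 0" --pt "3 38 0 0 0 0" --pt "3 38 0 0 0 0" --pt "3 38 0 0 0 0" --pt "3 38 0 0 0 0" --pt "3 38 0 0 0 0" --pt "3 38 0 0 0 0" --pt "3 38 0 0 0 0" --pt "3 38 0 0 0 0" --pt "3 38 0 0 0 0" --pt "3 38 0 0 0 0" --pt "3 38 0 0 0 0"

```text
t: 18.45
position: [523.9, 225.5, 154.7]
tool_rot: [-0.0, 1.0, 0.0, 0.001]
wrist_force: [1.6, -0.1, -0.2]
gripper_width: 12.0
grip_force: 58.7
```

Call:
jog_arm --pt "3 37 0 0 0 0" --pt "3 30 0 0 0 0" --pt "3 20 0 0 0 0" --pt "0 0 0 0 0 0" --pt "0 0 10 0 0 0" --pt "0 0 20 0 0 0" --pt "0 0 10 0 0 0" --pt "0 0 0 0 0 0" --pt "0 0 0 0 0 0"

```text
t: 19.2
position: [514.8, 309.4, 112.9]
tool_rot: [0.0, 1.0, -0.0, -0.001]
wrist_force: [0.4, 0.0, 0.3]
gripper_width: 12.1
grip_force: 58.7
```

Call:
jog_arm --pt "-2 2 8 0 0 0" --pt "0 0 6 0 0 0" --pt "0 0 3 0 0 0" --pt "0 0 0 0 0 0" --pt "0 0 0 0 0 0"

```text
t: 19.62
position: [516.8, 312.4, 96.1]
tool_rot: [-0.0, 1.0, -0.0, -0.0]
wrist_force: [-0.4, -0.2, 0.3]
gripper_width: 12.1
grip_force: 58.7
```

Call:
jog_arm --pt "0 0 0 0 0 0" --pt "0 0 0 0 0 0" --pt "0 0 0 0 0 0" --pt "0 0 -20 0 0 0" --pt "0 0 -36 0 0 0" --pt "-3.3 -30 0 0 0 0" --pt "-3.3 -38 0 0 0 0" --pt "-3.3 -38 0 0 0 0" --pt "-3.3 -38 0 0 0 0" --pt "-3.3 -38 0 0 0 0" --pt "-3.3 -38 0 0 0 0" --pt "-3.3 -38 0 0 0 0" --fingers 25

```text
t: 20.62
position: [540.0, 52.7, 152.7]
tool_rot: [-0.0, 1.0, 0.0, 0.0]
wrist_force: [0.4, 0.2, -0.0]
gripper_width: 24.8
grip_force: 0.0
```

Call:
jog_arm --pt "-3.3 -38 0 0 0 0" --pt "-3.3 -38 0 0 0 0" --pt "-3.3 -38 0 0 0 0" --pt "-3.3 -38 0 0 0 0" --pt "-3.3 -38 0 0 0 0" --pt "-3.3 -38 0 0 0 0" --pt "-3.3 -38 0 0 0 0" --pt "-3.3 -38 0 0 0 0" --pt "-3.3 -38 0 0 0 0" --pt "-3.3 -34 0 0 0 0" --pt "0 0 0 0 0 0" --pt "0 0 0 0 0 0"

```text
t: 21.62
position: [572.9, -323.4, 152.1]
tool_rot: [0.001, 1.0, -0.0, 0.0]
wrist_force: [0.7, 0.7, -0.9]
gripper_width: 25.0
grip_force: 0.0
```

```bash
python3 - <<'E'
from h import *
c=cam("wrist"); save(c,"w5")
s=sense(); print(s["t"],s["position"],s["tool_rot"],s["gripper_width"])
chips("w5",450,640,-450,-270,6,40)
print("top");c=cam("top"); save(c,"t5");chips("t5",480,640,250,360,74,110)
E
```

```text
21.6667 [ 572.7511313  -321.90360507  152.08989557] [ 5.93800972e-04  9.99999787e-01  2.09883432e-04 -1.71963482e-04] 25.13732858927932
137 top z 17.2 rect c [ 572.  -321.8] size [12.9 12.6] ang 11
top
24 top z 87.9 rect c [553.2 304. ] size [11.1 10.6] ang 89
96 top z 95.7 rect c [518.4 314.2] size [16.3 21.3] ang 15
```

Call:
jog_arm --pt "0 0 38 0 0 0" --pt "0 0 40 0 0 0" --pt "0 0 35 0 0 0" --pt "0 0 18 0 0 0" --pt "0 0 8 0 0 0" --pt "0 0 3 0 0 0" --pt "0 0 0 0 0 0" --pt "0 0 0 0 0 0"

```text
t: 22.38
position: [574.1, -321.6, 11.8]
tool_rot: [-0.0, 1.0, -0.0, 0.001]
wrist_force: [0.3, 0.1, -0.4]
gripper_width: 25.1
grip_force: 0.0
```

Call:
jog_arm --pt "0 0 0 0 0 0" --pt "0 0 0 0 0 0" --pt "0 0 0 0 0 0" --pt "0 0 0 0 0 0" --pt "0 0 -36 0 0 0" --pt "0 0 -36 0 0 0" --pt "0 0 -36 0 0 0" --pt "0 0 -36 0 0 0" --pt "0 30 0 0 0 0" --pt "0 38 0 0 0 0" --pt "0 38 0 0 0 0" --pt "0 38 0 0 0 0" --fingers 0

```text
t: 23.38
position: [573.2, -176.5, 155.9]
tool_rot: [0.0, 1.0, -0.0, 0.001]
wrist_force: [0.9, 0.7, -0.1]
gripper_width: 12.3
grip_force: 58.6
```

Call:
jog_arm --pt "0 38 0 0 0 0" --pt "0 38 0 0 0 0" --pt "0 38 0 0 0 0" --pt "0 38 0 0 0 0" --pt "0 38 0 0 0 0" --pt "0 38 0 0 0 0" --pt "0 38 0 0 0 0" --pt "0 38 0 0 0 0" --pt "0 38 0 0 0 0" --pt "0 38 0 0 0 0" --pt "0 38 0 0 0 0" --pt "0 37 0 0 0 0"

```text
t: 24.38
position: [573.1, 279.7, 155.8]
tool_rot: [-0.0, 1.0, 0.0, 0.001]
wrist_force: [0.7, -0.3, -1.0]
gripper_width: 12.0
grip_force: 58.6
```

Call:
jog_arm --pt "0 18 0 0 0 0" --pt "0 5 0 0 0 0" --pt "0 0 10 0 0 0" --pt "0 0 20 0 0 0" --pt "0 0 15 0 0 0" --pt "0 0 0 0 0 0" --pt "0 0 0 0 0 0"

```text
t: 24.97
position: [572.6, 298.9, 108.8]
tool_rot: [0.0, 1.0, -0.0, -0.001]
wrist_force: [0.7, 0.5, 0.7]
gripper_width: 11.8
grip_force: 58.6
```

Call:
jog_arm --pt "-2 2 10 0 0 0" --pt "0 0 6 0 0 0" --pt "0 0 4 0 0 0" --pt "0 0 0 0 0 0" --pt "0 0 0 0 0 0"

```text
t: 25.38
position: [574.9, 302.4, 89.2]
tool_rot: [-0.0, 1.0, -0.0, -0.0]
wrist_force: [0.3, 0.2, -0.6]
gripper_width: 11.9
grip_force: 58.6
```

Call:
jog_arm --pt "0 0 0 0 0 0" --pt "0 0 0 0 0 0" --pt "0 0 0 0 0 0" --pt "0 0 -20 0 0 0" --pt "0 0 -36 0 0 0" --pt "10 0 -36 0 0 0" --pt "15 -30 -36 0 0 0" --pt "15 -38 0 0 0 0" --pt "10 -32 0 0 0 0" --pt "0 0 0 0 0 0" --pt "0 0 0 0 0 0" --pt "0 0 0 0 0 0" --fingers 25

```text
t: 26.38
position: [527.8, 207.2, 212.2]
tool_rot: [0.0, 1.0, 0.0, 0.0]
wrist_force: [0.3, 0.3, -0.1]
gripper_width: 24.9
grip_force: 0.0
```

```bash
python3 - <<'E'
from h import *
c=cam("wrist"); save(c,"w6")
s=sense(); print(s["t"],s["position"],s["tool_rot"],s["gripper_width"],s["joint_pos"])
cv2.imwrite("pics/w6.png",cv2.resize(c["image"],(720,540)))
P=np.load("pics/w6.npz")["P"]
q=P[(P[...,0]>380)&(P[...,0]<520)&(P[...,1]>40)&(P[...,1]<180)&(P[...,2]>98)&(P[...,2]<110)]
def circ(q):
    A=np.c_[2*q[:,:2],np.ones(len(q))];s=np.linalg.lstsq(A,(q[:,:2]**2).sum(1),rcond=None)[0];return s[0],s[1],np.sqrt(s[2]+s[0]**2+s[1]**2)
print("rim",len(q),q[:,2].max(),circ(q))
q=P[(P[...,0]>522)&(P[...,0]<580)&(P[...,1]>80)&(P[...,1]<130)&(P[...,2]>90)&(P[...,2]<112)]
print("lug",len(q),np.median(q,0),q.min(0),q.max(0),cv2.minAreaRect(q[:,:2].astype(np.float32)))
E
```

```text
26.4333 [527.84147435 207.59554258 211.97749395] [-1.02365159e-04  9.99999924e-01  1.92620327e-04  3.24211526e-04] 25.32262632205708 [ 3.21158165e-01  3.85725367e-01  1.81091276e+00  1.98674479e-04
  9.44217676e-01 -1.24995933e+00]
rim 2381 103.7280818695653 (np.float64(457.4529486433603), np.float64(109.9218819753662), np.float64(52.95722506961109))
lug 598 [540.71271793 107.47354363 100.45111109] [522.00443014  98.43951316  91.28774274] [561.51750817 113.59630683 102.69287021] ((541.6309814453125, 105.9983139038086), (13.729734420776367, 39.86585998535156), 87.08392333984375)
```

View pics/w6.png

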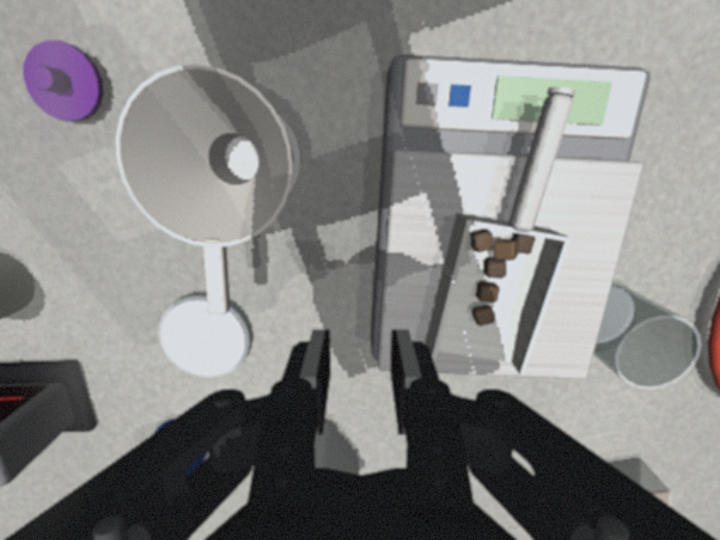

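```bash
cat >> h.py <<'E'
def circ(q):
    A=np.c_[2*q[:,:2],np.ones(len(q))];s=np.linalg.lstsq(A,(q[:,:2]**2).sum(1),rcond=None)[0];return np.round([s[0],s[1],np.sqrt(s[2]+s[0]**2+s[1]**2)],1)
def rim(f,x,y,r,z0,z1):
    P=np.load("pics/"+f+".npz")["P"];q=P[(abs(P[...,0]-x)<r)&(abs(P[...,1]-y)<r)&(P[...,2]>z0)&(P[...,2]<z1)]
    return len(q),circ(q),np.round(np.median(q[:,2]),1),np.round((q.min(0)+q.max(0))/2,1),np.round(q.max(0)-q.min(0),1)
E
python3 - <<'E'
from h import *
for f in("w2","w3","t3","t5","scene0"): print(f,rim(f,575,-145,45,86,98))
print("lid"); 
for f in("w2","w3","t3","t5"): print(f,rim(f,428,-132,40,15,23))
print("scanner",[ (f,rim(f,700,-135,60,96,106)) for f in("w2","t5")])
E
```

```text
w2 (925, array([ 571.3, -142. ,   27.8]), np.float64(89.1), array([ 571.4, -141.3,   88.7]), array([60.9, 61.4,  5.4]))
w3 (1220, array([ 571.2, -141.9,   27.8]), np.float64(89.1), array([ 571.6, -141.1,   88.7]), array([61. , 61.6,  5.4]))
t3 (148, array([ 571.5, -139.2,   27.9]), np.float64(89.9), array([ 571.5, -139.6,   90.8]), array([59.2, 59.2,  9.5]))
t5 (88, array([ 571.8, -139.4,   27.6]), np.float64(89.8), array([ 576.8, -139.7,   91.2]), array([48.3, 58. , 10.3]))
scene0 (126, array([ 573.1, -138.2,   28.2]), np.float64(89.1), array([ 572.5, -138.8,   90.1]), array([64.6, 61.4,  7.9]))
lid
w2 (1702, array([ 426.4, -136.6,   22. ]), np.float64(17.4), array([ 426.4, -137.4,   18.9]), array([58. , 58.6,  7.8]))
w3 (2154, array([ 426.5, -136.5,   21.9]), np.float64(17.3), array([ 426.5, -136.7,   18.9]), array([57. , 59.1,  7.9]))
  return _methods._mean(a, axis=axis, dtype=dtype,
  ret = ret.dtype.type(ret / rcount)
Traceback (most recent call last):
  File "h.py", line 30, in rim
    return len(q),circ(q),np.round(np.median(q[:,2]),1),np.round((q.min(0)+q.max(0))/2,1),np.round(q.max(0)-q.min(0),1)
                                                                  ~~~~~^^^
ValueError: zero-size array to reduction operation minimum which has no identity
```

Call:
jog_arm --pt "-2 -30 -4 0 0 0" --pt "-2 -38 -4 0 0 0" --pt "-2 -38 -4 0 0 0" --pt "-2 -38 -4 0 0 0" --pt "-2 -38 0 0 0 0" --pt "-2 -38 0 0 0 0" --pt "-2 -38 0 0 0 0" --pt "-2 -38 0 0 0 0" --pt "0 -32 0 0 0 0" --pt "0 -20 0 0 0 0" --pt "0 0 0 0 0 0" --pt "0 0 0 0 0 0"

```text
t: 27.43
position: [543.9, -141.4, 227.3]
tool_rot: [0.001, 1.0, 0.0, -0.0]
wrist_force: [0.4, -0.0, 0.1]
gripper_width: 24.9
grip_force: 0.0
```

Call:
jog_arm --pt "0 0 0 0 0 0" --pt "0 0 0 0 0 0"

```text
t: 27.6
position: [543.7, -139.7, 227.6]
tool_rot: [-0.001, 1.0, 0.0, -0.0]
wrist_force: [-0.8, 0.4, -0.2]
gripper_width: 25.3
grip_force: 0.0
```

```bash
python3 - <<'E'
from h import *
c=cam("wrist"); save(c,"w7")
s=sense(); print(s["t"],s["position"],s["tool_rot"],s["gripper_width"])
cv2.imwrite("pics/w7.png",cv2.resize(c["image"],(720,540)))
print(rim("w7",571,-141,45,86,98)); print("lid",rim("w7",428,-134,40,12,23),rim("w7",428,-134,40,33,45))
c=cam("top"); save(c,"t7"); print(rim("t7",428,-134,40,12,25))
P=np.load("pics/w7.npz")["P"]
q=P[(P[...,0]>620)&(P[...,0]<760)&(abs(P[...,1]+135)<70)&(P[...,2]>95)&(P[...,2]<106)];print("scan",len(q),cv2.minAreaRect(q[:,:2].astype(np.float32)),q.min(0),q.max(0))
E
```

```text
27.65 [ 543.64728811 -139.69153716  227.67168793] [-9.01254680e-04  9.99999583e-01  1.11224966e-04 -9.27006554e-05] 25.022691144040078
(857, array([ 571. , -140.7,   27.7]), np.float64(89.1), array([ 571.3, -140.5,   88.7]), array([61.3, 60.6,  5.4]))
lid (1848, array([ 426.4, -136.4,   21.6]), np.float64(17.3), array([ 426.6, -136.2,   17.8]), array([57.8, 58.3,  9.1])) (215, array([ 426.7, -136.4,    6.2]), np.float64(37.2), array([ 426.5, -136.3,   36.8]), array([16.6, 16.7,  4.7]))
  return _methods._mean(a, axis=axis, dtype=dtype,
  ret = ret.dtype.type(ret / rcount)
Traceback (most recent call last):
  File "h.py", line 30, in rim
    return len(q),circ(q),np.round(np.median(q[:,2]),1),np.round((q.min(0)+q.max(0))/2,1),np.round(q.max(0)-q.min(0),1)
                                                                  ~~~~~^^^
ValueError: zero-size array to reduction operation minimum which has no identity
```

View pics/w7.png

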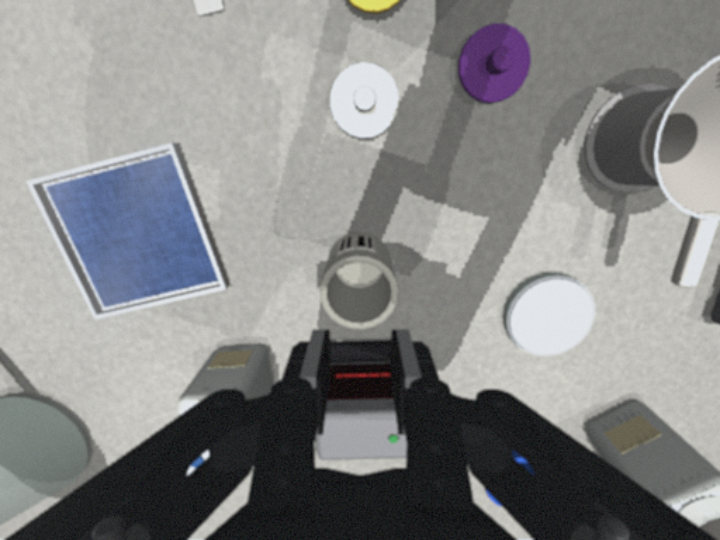

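Call:
jog_arm --pt "1 30 0 0 0 0" --pt "1 38 0 0 0 0" --pt "1 38 0 0 0 0" --pt "1 38 0 0 0 0" --pt "0 38 0 0 0 0" --pt "0 36 0 0 0 0" --pt "0 20 20 0 0 0" --pt "0 8 30 0 0 0.05" --pt "0 0 30 0 0 0" --pt "0 0 20 0 0 0" --pt "0 0 0 0 0 0" --pt "0 0 0 0 0 0" --fingers 30

```text
t: 28.7
position: [538.7, 105.6, 127.5]
tool_rot: [0.024, 1.0, -0.0, -0.001]
wrist_force: [-0.5, 0.6, 1.3]
gripper_width: 30.3
grip_force: 0.0
```

```bash
python3 - <<'E'
from h import *
c=cam("wrist"); save(c,"w8")
s=sense(); print(s["t"],s["position"],s["tool_rot"],s["gripper_width"])
P=np.load("pics/w8.npz")["P"]
print(rim("w8",457,110,50,99,112))
q=P[(P[...,0]>518)&(P[...,0]<580)&(P[...,1]>80)&(P[...,1]<130)&(P[...,2]>98)&(P[...,2]<106)]
print("lug",len(q),np.median(q,0),q.min(0),q.max(0),cv2.minAreaRect(q[:,:2].astype(np.float32)))
for x in range(520,560,8):
    t=q[abs(q[:,0]-x)<3]
    if len(t): print(x,t[:,1].min().round(1),t[:,1].max().round(1))
P=np.load("pics/w7.npz")["P"]
for z0,z1 in((95,106),(2,20),(35,55)):
  q=P[(P[...,0]>620)&(P[...,0]<760)&(abs(P[...,1]+135)<70)&(P[...,2]>z0)&(P[...,2]<z1)];
  if len(q): print("scan",z0,len(q),q.min(0).round(),q.max(0).round(),np.percentile(q[:,0],[1,5,10]))
T=np.load("pics/t7.npz")["P"]; q=T[(T[...,0]>620)&(T[...,0]<760)&(abs(T[...,1]+135)<70)&(T[...,2]>95)&(T[...,2]<106)];print(len(q),len(q) and cv2.minAreaRect(q[:,:2].astype(np.float32)))
T=np.load("pics/top0.npz")["P"]; q=T[(T[...,0]>620)&(T[...,0]<760)&(abs(T[...,1]+135)<70)&(T[...,2]>95)&(T[...,2]<106)];print(len(q),cv2.minAreaRect(q[:,:2].astype(np.float32)))
E
```

```text
28.75 [539.61685622 105.46439688 128.52849345] [2.46277878e-02 9.99696685e-01 3.58759402e-05 9.78078797e-05] 30.047707348921662
(3028, array([456.8, 109.7,  52.5]), np.float64(101.1), array([457. , 110. , 101.5]), array([100., 100.,   5.]))
lug 1159 [538.01761022 105.62546849 100.60405426] [518.01735712  98.10848706  98.01982463] [561.5148662  113.1850953  103.00820496] ((539.5750732421875, 105.4297866821289), (13.851299285888672, 43.594364166259766), 87.75267028808594)
520 99.7 113.2
528 99.2 112.9
536 98.8 112.6
544 98.2 112.2
552 98.5 112.0
scan 95 1928 [ 675. -178.   95.] [ 725. -100.  102.] [676.08450049 677.46258357 679.43338858]
scan 2 688 [ 657. -171.    2.] [ 679. -108.   20.] [657.01926604 658.01683347 658.49261318]
scan 35 354 [ 671. -169.   35.] [ 675. -111.   55.] [671.43902991 672.280177   672.50985419]
420 ((700.0816040039062, -127.57733154296875), (48.78047561645508, 72.01079559326172), 3.8183722496032715)
562 ((699.91357421875, -134.54847717285156), (50.39826583862305, 85.12726593017578), 2.6044654846191406)
```

Call:
jog_arm --pt "0 0 20 0 0 0" --pt "0 0 20 0 0 0" --pt "0 0 8 0 0 0" --pt "0 0 3 0 0 0" --pt "0 0 0 0 0 0"

```text
t: 29.17
position: [539.7, 105.0, 77.4]
tool_rot: [0.025, 1.0, 0.0, 0.0]
wrist_force: [0.5, -0.7, 1.5]
gripper_width: 30.0
grip_force: 0.0
```

Call:
jog_arm --pt "0 0 0 0 0 0" --pt "0 0 0 0 0 0" --pt "0 0 0 0 0 0" --pt "0 0 0 0 0 0" --pt "0 0 0 0 0 0" --fingers 0

```text
t: 29.58
position: [540.1, 105.1, 77.4]
tool_rot: [0.025, 1.0, 0.0, 0.001]
wrist_force: [3.8, -0.2, 3.3]
gripper_width: 13.2
grip_force: 60.9
```

Call:
jog_arm --pt "0 0 -4 0 0 0" --pt "0 0 -8 0 0 0" --pt "0 0 -8 0 0 0" --pt "0 0 -15 0 0 0" --pt "0 0 -30 0 0 0" --pt "0 0 -30 0 0 0" --pt "0 0 -35 0 0 0" --pt "0 0 0 0 0 0" --pt "0 0 0 0 0 0"

```text
t: 30.33
position: [540.4, 105.2, 209.4]
tool_rot: [0.025, 1.0, 0.0, 0.002]
wrist_force: [-0.4, 0.0, -2.4]
gripper_width: 12.9
grip_force: 60.6
```

```bash
python3 - <<'E'
from h import *
c=cam("wrist"); save(c,"w9")
s=sense(); print(s["t"],s["position"],s["tool_rot"],s["gripper_width"])
T=T_tool()
P=np.load("pics/w9.npz")["P"]; z=s["position"][2]
q=P[(P[...,0]>390)&(P[...,0]<525)&(abs(P[...,1]-110)<70)&(P[...,2]>z+8)&(P[...,2]<z+45)]
print(len(q),q.min(0),q.max(0))
# rim: top surface points; plane fit
import numpy as np
for k in range(0,360,45):
    c0=np.array([457,110])+53*np.array([np.cos(np.radians(k)),np.sin(np.radians(k))]); t=q[np.linalg.norm(q[:,:2]-c0,axis=1)<6]
    if len(t): print(k,len(t),np.percentile(t[:,2],90).round(1), "rel",(np.percentile(t[:,2],90)-z).round(1))
cs=cam("scene"); save(cs,"s9")
cv2.imwrite("pics/s9.png",np.hstack([cv2.resize(cs["image"][100:260,200:360],(400,400)),cv2.resize(c["image"],(400,400))]))
E
```

```text
30.3833 [539.43447312 105.06936816 207.76170685] [2.48861685e-02 9.99689990e-01 1.17356313e-04 7.66789586e-04] 13.174408159329538
22981 [418.18961696  54.7261021  215.76178656] [524.9974943  165.21839196 234.62102506]
0 571 233.0 rel 25.2
45 516 233.0 rel 25.3
90 677 232.9 rel 25.1
135 89 227.4 rel 19.6
225 446 231.6 rel 23.9
270 702 232.8 rel 25.1
315 523 232.9 rel 25.2
```

View pics/s9.png

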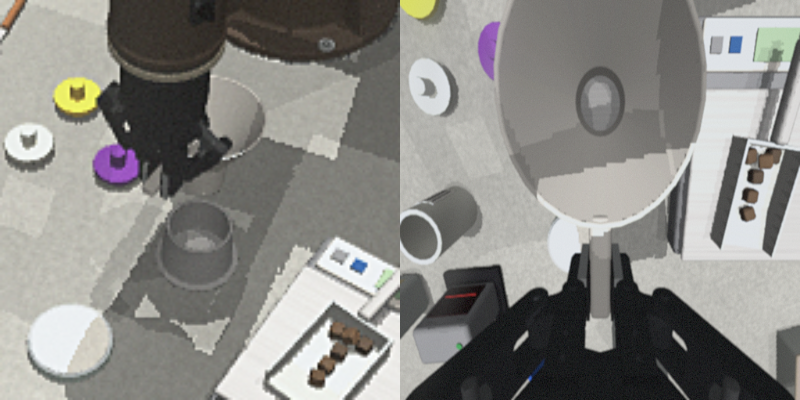

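```bash
python3 - <<'E'
from h import *
print(rim("w9",457,110,60,231,236)); print(rim("w8",457,110,57,99,104))
P=np.load("pics/w9.npz")["P"];q=P[(P[...,0]>400)&(P[...,0]<518)&(abs(P[...,1]-110)<70)&(P[...,2]>225)&(P[...,2]<236)]
# outer rim: max radius in directions
c=np.array([457,109.7]);d=q[:,:2]-c;a=np.degrees(np.arctan2(d[:,1],d[:,0]));r=np.hypot(*d.T)
o=[]
for k in range(-180,180,15):
    m=(abs(a-k)<7)
    if m.sum()>30 and abs(k)>30 : i=np.where(m)[0]; o.append(q[i[np.argsort(r[i])[-3:]]].mean(0))
o=np.array(o);print(len(o),circ(o),o[:,2].round(1))
E
```

```text
(5421, array([457.6, 109.7,  53.1]), np.float64(232.3), array([469.4, 110. , 232.8]), array([ 95.2, 110.5,   3.6]))
(4463, array([457. , 109.7,  52.7]), np.float64(101.2), array([459.9, 109.7, 101.5]), array([108.2, 110.5,   5. ]))
14 [457.6 109.6  54.9] [231.8 231.4 231.1 231.4 231.5 231.9 231.9 232.2 232.1 231.7 231.5 231.3
 230.9 229. ]
```

Call:
jog_arm --pt "-8 -15 0 0 0 0" --pt "-16 -31 0 0 0 0" --pt "-16 -31 0 0 0 0" --pt "-16 -31 0 0 0 0" --pt "-16 -31 0 0 0 0" --pt "-16 -31 0 0 0 0" --pt "-16 -31 0 0 0 0" --pt "-16 -28 0 0 0 0" --pt "-6 -15.5 0 0 0 0" --pt "0 0 0 0 0 0" --pt "0 0 0 0 0 0" --pt "0 0 0 0 0 0"

```text
t: 31.43
position: [652.0, -144.5, 205.7]
tool_rot: [0.025, 1.0, 0.0, -0.001]
wrist_force: [0.0, -0.2, -1.0]
gripper_width: 12.5
grip_force: 60.5
```

```bash
python3 - <<'E'
from h import *
c=cam("wrist"); save(c,"w10")
s=sense(); print(s["t"],s["position"],s["tool_rot"],s["gripper_width"])
print(rim("w10",571,-140,60,230,238)); c=cam("top"); save(c,"t10")
s=sense(); print(s["t"],s["position"],s["wrist_force"])
E
```

```text
31.4833 [ 652.19776667 -144.24982659  206.08227189] [ 2.45882383e-02  9.99697282e-01  3.18302160e-04 -8.13552268e-04] 12.799315196649214
(598, array([ 568.9, -140. ,   53.2]), np.float64(230.3), array([ 582.1, -140. ,  230.8]), array([ 95.8, 108.8,   1.6]))
31.5333 [ 652.40529777 -144.17876712  206.39200539] [ 0.00934574  0.21828694 -1.05310972]
```

Call:
jog_arm --pt "-0.9 -1.1 10 0 0 0" --pt "0 0 15 0 0 0" --pt "0 0 10 0 0 0" --pt "0 0 4 0 0 0" --pt "0 0 0 0 0 0" --pt "0 0 0 0 0 0" --pt "0 0 3 0 0 0" --pt "0 0 3 0 0 0" --pt "0 0 3 0 0 0" --pt "0 0 0 0 0 0"

```text
t: 32.37
position: [653.6, -146.5, 158.3]
tool_rot: [0.025, 1.0, 0.0, -0.0]
wrist_force: [-0.2, 0.2, -0.5]
gripper_width: 12.7
grip_force: 60.5
```

Call:
jog_arm --pt "0 0.5 2 0 0 0" --pt "0 0 3 0 0 0" --pt "0 0 3 0 0 0" --pt "0 0 0 0 0 0"

```text
t: 32.7
position: [653.6, -146.0, 150.0]
tool_rot: [0.025, 1.0, 0.0, -0.0]
wrist_force: [-0.2, -0.5, -0.5]
gripper_width: 12.8
grip_force: 60.5
```

Call:
jog_arm --pt "0 0 4 0 0 0" --pt "0 0 4 0 0 0" --pt "0 0 4 0 0 0" --pt "0 0 4 0 0 0" --pt "0 0 3 0 0 0" --pt "0 0 2 0 0 0" --pt "0 0 0 0 0 0"

```text
t: 33.28
position: [653.7, -146.0, 129.2]
tool_rot: [0.025, 1.0, 0.0, -0.0]
wrist_force: [0.7, -0.2, -1.2]
gripper_width: 12.6
grip_force: 60.5
```

Call:
jog_arm --pt "0 0 1.5 0 0 0" --pt "0 0 1.5 0 0 0" --pt "0 0 1 0 0 0" --pt "0 0 0 0 0 0"

```text
t: 33.62
position: [654.0, -146.1, 125.8]
tool_rot: [0.025, 1.0, -0.0, 0.0]
wrist_force: [0.5, 0.5, -0.6]
gripper_width: 12.8
grip_force: 60.8
```

Call:
jog_arm --pt "0 0 1 0 0 0" --pt "0 0 1 0 0 0" --pt "0 0 0 0 0 0"

```text
t: 33.87
position: [654.7, -146.2, 124.3]
tool_rot: [0.025, 1.0, -0.0, 0.001]
wrist_force: [1.8, 1.0, 7.7]
gripper_width: 12.4
grip_force: 61.5
```

Call:
jog_arm --pt "0 0 0 0 0 0" --pt "0 0 0 0 0 0" --pt "0 0 0 0 0 0" --pt "0 0 -10 0 0 0" --pt "0 0 -30 0 0 0" --pt "0 0 -38 0 0 0" --pt "0 0 -38 0 0 -0.05" --pt "10 20 -20 0 0 0" --pt "10 30 0 0 0 0" --pt "10 38 0 0 0 0" --pt "10 38 0 0 0 0" --pt "10 38 0 0 0 0" --fingers 28

```text
t: 34.87
position: [603.1, 19.2, 260.7]
tool_rot: [0.0, 1.0, 0.0, 0.0]
wrist_force: [0.3, 0.7, -0.1]
gripper_width: 28.1
grip_force: 0.0
```

```bash
python3 - <<'E'
from h import *
c=cam("wrist"); save(c,"w11")
s=sense(); print(s["t"],s["position"],s["tool_rot"],s["wrist_force"])
print("funnel",rim("w11",571,-140,60,145,155));c=cam("top"); save(c,"t11");print(rim("t11",571,-140,60,145,158))
cv2.imwrite("pics/w11.png",cv2.resize(c["image"],(720,540)))
P=np.load("pics/w11.npz")["P"];q=P[(abs(P[...,0]-571)<60)&(abs(P[...,1]+140)<60)&(P[...,2]>143)&(P[...,2]<158)]
for k in range(0,360,45):
    c0=np.array([571,-141])+53*np.array([np.cos(np.radians(k)),np.sin(np.radians(k))]); t=q[np.linalg.norm(q[:,:2]-c0,axis=1)<6]
    if len(t): print(k,len(t),np.percentile(t[:,2],90).round(1))
E
```

```text
34.9167 [601.07616526  25.38689581 260.67705101] [-7.14411812e-04  9.99998833e-01  1.28361431e-03 -4.19251923e-04] [-1.48600713  7.15100297 -0.58715747]
funnel (2243, array([ 571.7, -140.3,   52.6]), np.float64(148.5), array([ 573.7, -141.2,  148.6]), array([114.5, 110.3,   7.1]))
(116, array([ 571.8, -139.3,   52.4]), np.float64(149.5), array([ 575.7, -140.5,  150.1]), array([ 87.6, 107.6,  10.1]))
0 107 148.7
45 53 149.1
90 46 150.2
135 61 150.3
180 90 150.8
225 136 150.7
270 140 150.1
315 116 149.5
```

Call:
jog_arm --pt "14 33 0 0 0 0" --pt "14 33 0 0 0 0" --pt "14 33 10 0 0 0" --pt "14 33 10 0 0 0" --pt "14 33 10 0 0 0" --pt "14 33 10 0 0 0" --pt "14 33 10 0 0 0" --pt "14 33 10 0 0 0" --pt "14 25 10 0 0 0.085" --pt "6 8 0 0 0 0.09" --pt "0 0 0 0 0 0" --pt "0 0 0 0 0 0"

```text
t: 35.97
position: [472.6, 315.6, 190.2]
tool_rot: [0.086, 0.996, -0.0, 0.0]
wrist_force: [0.1, -0.5, 1.0]
gripper_width: 27.8
grip_force: 0.0
```

Call:
jog_arm --pt "0 0 0 0 0 0" --pt "0 0 0 0 0 0"

```text
t: 36.13
position: [473.3, 314.5, 190.3]
tool_rot: [0.087, 0.996, 0.0, 0.0]
wrist_force: [1.1, 0.2, -0.5]
gripper_width: 27.8
grip_force: 0.0
```

```bash
python3 - <<'E'
from h import *
c=cam("wrist"); save(c,"w12")
s=sense(); print(s["t"],s["position"],s["tool_rot"],s["joint_pos"])
P=np.load("pics/w12.npz")["P"]
m=(P[...,2]>98)&(P[...,2]<112)&(P[...,0]>400)&(P[...,0]<490)&(P[...,1]>280)&(P[...,1]<370);q=P[m]
print(cv2.minAreaRect(q[:,:2].astype(np.float32)),np.median(q[:,2]),q.min(0),q.max(0))
for x in range(420,490,15):
    t=q[abs(q[:,0]-x)<3]
    if len(t): print(x,t[:,1].min().round(1),t[:,1].max().round(1))
m=(abs(P[...,0]-463)<15)&(abs(P[...,1]-321)<40)&(P[...,2]<92);print("below",np.percentile(P[m][:,2],[5,50,95]))
E
```

```text
36.1833 [473.2815274  314.52841191 190.21251598] [8.72353048e-02 9.96187684e-01 1.34671741e-04 2.86273458e-04] [ 5.33278181e-01  4.12628931e-01  1.83039130e+00 -1.45573315e-04
  8.97950017e-01 -8.62734792e-01]
((452.81671142578125, 322.09912109375), (14.086671829223633, 77.13968658447266), 80.41289520263672) 106.75910858583151 [413.91822431 308.78007495 100.59102307] [489.82696219 335.30292362 109.09183499]
420 320.8 335.2
435 318.1 332.6
450 315.4 329.2
465 312.7 326.8
480 310.0 324.3
below [48.79535314 68.9986578  70.31442789]
```

Call:
jog_arm --pt "4 1.2 30 0 0 0" --pt "4 1.2 30 0 0 0" --pt "4 1.3 20 0 0 0" --pt "0 0 15 0 0 0" --pt "0 0 8 0 0 0" --pt "0 0 5 0 0 0" --pt "0 0 0 0 0 0" --pt "0 0 0 0 0 0"

```text
t: 36.85
position: [462.0, 321.1, 82.4]
tool_rot: [0.087, 0.996, 0.0, 0.0]
wrist_force: [-0.3, -1.0, 0.1]
gripper_width: 27.7
grip_force: 0.0
```

Call:
jog_arm --pt "0 0 0 0 0 0" --pt "0 0 0 0 0 0" --pt "0 0 0 0 0 0" --pt "0 0 0 0 0 0" --pt "0 0 0 0 0 0" --pt "0 0 0 0 0 0" --fingers 0

```text
t: 37.35
position: [461.9, 321.4, 82.6]
tool_rot: [0.087, 0.996, 0.0, 0.001]
wrist_force: [0.2, -3.0, 8.2]
gripper_width: 13.1
grip_force: 60.0
```

Call:
jog_arm --pt "0 0 -2 0 0 0" --pt "0 0 -4 0 0 0" --pt "0 0 -8 0 0 0" --pt "0 0 -10 0 0 0" --pt "0 0 -10 0 0 0" --pt "0 0 -6 0 0 0" --pt "0 0 0 0 0 0" --pt "0 0 0 0 0 0"

```text
t: 38.02
position: [461.6, 321.3, 122.4]
tool_rot: [0.087, 0.996, 0.0, 0.0]
wrist_force: [-0.1, 0.7, -3.4]
gripper_width: 12.6
grip_force: 58.7
```

```bash
python3 - <<'E'
from h import *
c=cam("wrist"); save(c,"w13")
s=sense(); print(s["t"],s["position"],s["tool_rot"],s["joint_pos"],s["gripper_width"],s["wrist_force"],s["ft_torque"])
P=np.load("pics/w13.npz")["P"]
# scoop side-wall tops & handle vs x_s
o=s["position"];M=R.from_quat(s["tool_rot"]).as_matrix();L=(P-o)@M; xs=-L[...,0];ys=L[...,1];zs=-L[...,2]
for x in range(-40,150,15):
    m=(abs(xs-x)<4)&(abs(ys)<42)&(zs>-30)&(zs<60)
    if m.sum()>10: print(x,m.sum(),"z lo/hi",np.percentile(zs[m],[3,50,98]).round(1),"y",ys[m].min().round(1),ys[m].max().round(1))
cv2.imwrite("pics/w13.png",c["image"])
E
```

```text
38.0667 [461.29590626 321.08449612 121.90877379] [8.72507916e-02 9.96186370e-01 6.80003167e-05 1.08502229e-04] [ 5.54146230e-01  4.95115617e-01  1.90199737e+00 -3.08436045e-05
  7.44224423e-01 -8.41903659e-01] 12.719955271977883 [-0.0808362   0.27274454 -2.71280542] [0.03700236 0.15024025 0.01425437]
-40 522 z lo/hi [20.3 24.3 26. ] y -6.2 7.7
-25 446 z lo/hi [21.3 24.6 26. ] y -6.3 7.7
-10 6444 z lo/hi [10.7 48.7 59.3] y -42.0 41.9
5 2079 z lo/hi [23.8 55.6 59.7] y -42.0 42.0
20 316 z lo/hi [21.8 24.6 26. ] y -6.1 7.3
35 363 z lo/hi [ 5.4 23.6 25.7] y -10.4 11.6
50 116 z lo/hi [ 6.  10.6 13.6] y -9.1 8.4
```

Call:
jog_arm --pt "0 0 -10 0 0 0" --pt "0 0 -20 0 0 0" --pt "0 0 -25 0 0 0" --pt "0 0 -22 0 -0.05 0" --pt "0 0 -15 0 -0.05 0" --pt "0 0 0 0 0 0" --pt "0 0 0 0 0 0" --pt "0 0 0 0 0 0"

```text
t: 38.73
position: [460.1, 321.1, 213.2]
tool_rot: [0.087, 0.995, -0.005, 0.049]
wrist_force: [0.2, -0.1, -2.8]
gripper_width: 12.5
grip_force: 58.7
```

```bash
python3 - <<'E'
from h import *
from scipy.optimize import least_squares
s=sense(); print(s["t"],s["position"],s["tool_rot"],s["joint_pos"].tolist(),s["gripper_width"])
D=[(.48082,1.59687,1.06509,230.5,607.3,230.7),(.38859,1.75163,1.00194,500.92,300.09,231.04),(.47398,1.60791,1.06092,536.9,-357.32,231),(.38573,1.81091,.94422,527.84,207.6,211.98),(.41263,1.83039,.89795,473.28,314.53,190.21),(.49512,1.902,.74422,461.3,321.08,121.91)]
q=s["joint_pos"];D.append((q[1],q[2],q[4],*s["position"]))
D=np.array(D);r=np.hypot(D[:,3],D[:,4]);z=D[:,5];q2,q3,q5=D[:,:3].T
def f(p):
    a,L1,L2,e,h,T=p;s1=q2+q3;s2=s1+q5
    return np.r_[a+L1*np.sin(q2)+L2*np.sin(s1)+e*np.cos(s1)+T*np.sin(s2)-r, h+L1*np.cos(q2)+L2*np.cos(s1)-e*np.sin(s1)+T*np.cos(s2)-z]
o=least_squares(f,[150,400,400,0,400,230]);print(o.x.round(0),o.fun.round(1), (q2+q3+q5).round(3))
E
```

```text
38.7333 [460.14302396 321.1139308  213.1918176 ] [ 0.08700681  0.99499973 -0.00456302  0.04883166] [0.6009923637011328, 0.34481709980696873, 1.8793895783388967, -0.09199270282901319, 0.8497119043756801, -0.7369402963126582] 12.52399865545097
[  0. 599. 445.  33. 318. 374.] [ 0.1 -0.1  0.1 -0.1 -0.1  0.1  0.   0.   0.1  0.1  0.2  0.2  0.1 -0.7] [3.143 3.142 3.143 3.141 3.141 3.141 3.074]
```

Call:
jog_arm --pt "-3.2 -8 0 0 0 0.01" --pt "-3.2 -16 0 0 0 0.01" --pt "-3.2 -24 0 0 0 0.01" --pt "-3.2 -33 0 0 0 0.01" --pt "-3.2 -33 0 0 0 0.01" --pt "-3.2 -33 0 0 0 0.01" --pt "-3.2 -33 0 0 0 0.006" --pt "-3.2 -33 0 0 0 0" --pt "-3.2 -33 0 0 0 0" --pt "-3.2 -33 0 0 0 0" --pt "-3.2 -33 0 0 0 0" --pt "-3.2 -33 0 0 0 0"

```text
t: 39.73
position: [419.8, -25.3, 215.1]
tool_rot: [0.12, 0.992, -0.003, 0.049]
wrist_force: [1.7, 1.0, -2.9]
gripper_width: 12.6
grip_force: 58.7
```

Call:
jog_arm --pt "-3.2 -31 0 0 0 0" --pt "-3.2 -22 0 0 0 0" --pt "-3.2 -14 0 0 0 0" --pt "-3.2 -8 0 0 0 0" --pt "0 0 0 0 0 0" --pt "0 0 0 0 0 0" --pt "0 0 0 0 0 0"

```text
t: 40.32
position: [415.1, -98.6, 216.3]
tool_rot: [0.12, 0.992, -0.002, 0.049]
wrist_force: [0.8, 0.1, -2.2]
gripper_width: 12.8
grip_force: 58.8
```

```bash
python3 - <<'E'
from h import *
c=cam("wrist"); save(c,"w14"); t=cam("top"); save(t,"t14"); sc=cam("scene");save(sc,"s14")
s=sense(); print(s["t"],s["position"],s["tool_rot"],s["joint_pos"],s["gripper_width"],s["wrist_force"])
M=R.from_quat(s["tool_rot"]).as_matrix(); print(M.round(3).tolist(),"lip",s["position"]-143*M[:,0])
print("funnel",rim("w14",571,-140,60,145,153))
cv2.imwrite("pics/w14.png",np.hstack([cv2.resize(c["image"],(400,300)),cv2.resize(sc["image"][80:260,80:320],(400,300))]))
E
```

```text
40.4667 [415.31494688 -98.40652413 216.49525971] [ 0.11933793  0.99160485 -0.00260692  0.0497141 ] [-0.31616994  0.13590617  2.17061063  0.021245    0.73660653 -1.66245611] 13.192185927943779 [-0.03596757  0.80922945 -2.88138856]
[[-0.967, 0.237, 0.098], [0.236, 0.972, -0.017], [-0.099, 0.007, -0.995]] lip [ 553.53501961 -132.21357335  230.68310374]
  return _methods._mean(a, axis=axis, dtype=dtype,
  ret = ret.dtype.type(ret / rcount)
Traceback (most recent call last):
  File "h.py", line 30, in rim
    return len(q),circ(q),np.round(np.median(q[:,2]),1),np.round((q.min(0)+q.max(0))/2,1),np.round(q.max(0)-q.min(0),1)
                                                                  ~~~~~^^^
ValueError: zero-size array to reduction operation minimum which has no identity
```

Call:
jog_arm --pt "0.3 -3 -4.3 0 0.1 0" --pt "-0.7 0 -4.3 0 0.1 0" --pt "-1.7 0 -4.3 0 0.1 0" --pt "-2.7 0 -4.5 0 0.1 0" --pt "0 0 0 0 0 0" --pt "0 0 0 0 0 0"

```text
t: 40.97
position: [421.0, -103.2, 232.2]
tool_rot: [0.118, 0.982, 0.021, -0.148]
wrist_force: [-1.0, -0.4, -3.0]
gripper_width: 13.0
grip_force: 58.8
```

```bash
python3 - <<'E'
from h import *
c=cam("wrist"); save(c,"w14"); sc=cam("scene");save(sc,"s14")
s=sense(); print(s["t"],s["position"],s["joint_pos"],s["gripper_width"],s["wrist_force"])
M=R.from_quat(s["tool_rot"]).as_matrix(); print(M.round(3).tolist(),"lip",s["position"]-143*M[:,0])
cv2.imwrite("pics/w14.png",np.hstack([cv2.resize(c["image"],(400,300)),cv2.resize(sc["image"][80:260,80:320],(400,300))]))
E
```

```text
41.0667 [ 419.48353709 -102.97131126  232.76699814] [-0.30087519  0.34640954  1.86241182 -0.01234949  1.23185271 -1.627069  ] 12.868531164811902 [ 0.26649311  0.6296775  -2.5427987 ]
[[-0.929, 0.237, -0.285], [0.225, 0.971, 0.076], [0.295, 0.007, -0.956]] lip [ 552.28859188 -135.14591682  190.61712059]
```

View pics/w14.png

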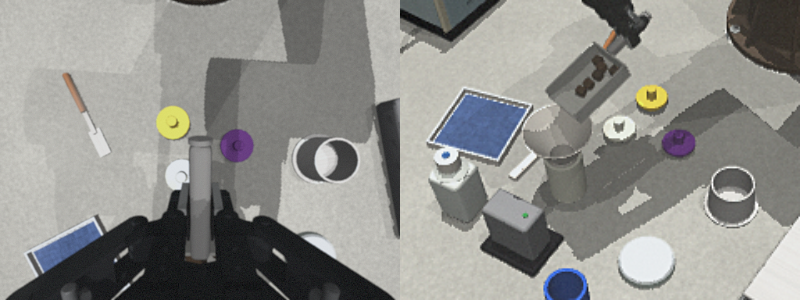

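Call:
jog_arm --pt "-2.2 0 -9.5 0 0.1 0" --pt "-2.6 0 -9.7 0 0.1 0" --pt "-3.1 0 -9.9 0 0.1 0" --pt "0 0 0 0 0 0" --pt "-3.5 0 -10.2 0 0.1 0" --pt "0 0 0 0 0 0" --pt "0 0 0 0 0 0" --pt "-0.7 0 -6.8 0 0.05 0" --pt "0 0 0 0 0 0" --pt "-0.7 0 -6.8 0 0.05 0" --pt "0 0 0 0 0 0" --pt "0 0 0 0 0 0"

```text
t: 42.07
position: [455.9, -112.6, 272.3]
tool_rot: [0.109, 0.915, 0.05, -0.385]
wrist_force: [-0.6, -0.1, -1.4]
gripper_width: 12.8
grip_force: 58.9
```

```bash
python3 - <<'E'
from h import *
sc=cam("scene");save(sc,"s15")
s=sense(); print(s["t"],s["position"],s["joint_pos"],s["gripper_width"],s["wrist_force"])
M=R.from_quat(s["tool_rot"]).as_matrix(); print("lip",s["position"]-143*M[:,0])
cv2.imwrite("pics/s15.png",cv2.resize(sc["image"][80:260,80:320],(640,480)))
E
```

```text
42.1167 [ 455.75579748 -112.55227986  272.49619057] [-0.28504201  0.66512733  1.44086949 -0.02827783  1.83189736 -1.61398805] 12.942176118604845 [-0.19496223  0.1381125  -1.12222034]
lip [ 553.00284802 -135.70278658  170.24128751]
```

View pics/s15.png

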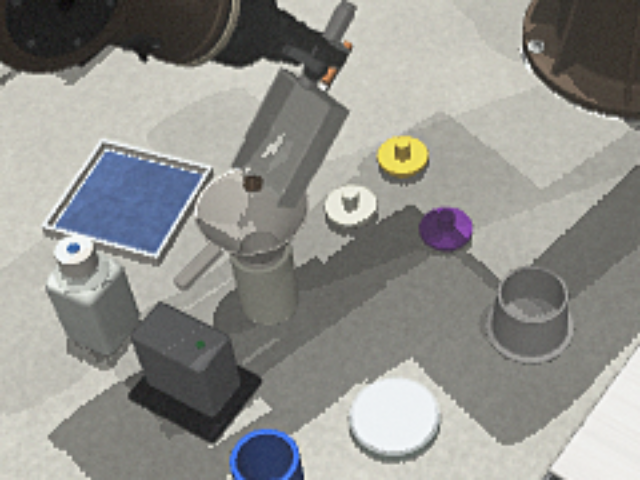

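Call:
jog_arm --pt "-0.7 0 -6.8 0 0.05 0" --pt "-0.7 0 -6.8 0 0.05 0" --pt "-0.7 0 -6.8 0 0.05 0" --pt "-0.7 0 -6.8 0 0.05 0" --pt "-0.7 0 -6.8 0 0.05 0" --pt "-0.7 0 -6.8 0 0.05 0" --pt "-0.7 0 -6.8 0 0.05 0" --pt "0 0 0 0 0 0" --pt "0 0 0 0 0 0" --pt "0 0 0 0 0 0" --pt "0 0 0 0 0 0" --pt "0 0 0 0 0 0"

```text
t: 43.12
position: [496.1, -122.6, 296.7]
tool_rot: [0.099, 0.834, 0.068, -0.539]
wrist_force: [-0.0, -0.1, -0.8]
gripper_width: 12.9
grip_force: 59.0
```

```bash
python3 - <<'E'
from h import *
sc=cam("scene");save(sc,"s16");t=cam("top");save(t,"t16")
s=sense(); print(s["t"],s["position"],s["joint_pos"],s["gripper_width"],s["wrist_force"])
for n in("s16","t16","s15"):
    d=np.load("pics/"+n+".npz");P=d["P"];im=d["image"].astype(int)
    m=(im[...,2]>im[...,0]+15)&(im.sum(-1)<260)&(P[...,0]>300)&(P[...,0]<760)&(abs(P[...,1])<430)
    k,l,st,ce=cv2.connectedComponentsWithStats(m.astype(np.uint8))
    for i in range(1,k):
        if st[i,4]>5: print(n,st[i,4],ce[i].round(),np.median(P[l==i],0).round())
cv2.imwrite("pics/s16.png",np.hstack([cv2.resize(sc["image"][100:220,100:260],(400,300),interpolation=cv2.INTER_CUBIC),cv2.resize(t["image"][150:210,290:370],(400,300),interpolation=cv2.INTER_CUBIC)]))
E
```

```text
43.2167 [ 496.22004883 -122.64942146  296.51855157] [-0.27838566  0.90850199  1.14597563 -0.04055079  2.23509038 -1.6173345 ] 13.263859055440157 [-0.01923311 -0.73011569 -2.09506851]
s16 702 [138.  13.] [636. -92. 608.]
s16 64 [107.  21.] [ 667. -136.  596.]
s16 6 [120.  10.] [ 648. -119.  612.]
s16 6 [72. 18.] [ 678. -213.  580.]
s16 10 [94. 19.] [ 672. -160.  595.]
s16 7 [63. 28.] [ 698. -219.  570.]
s16 7 [140.  33.] [652. -80. 584.]
s16 11 [149.  35.] [634. -77. 572.]
s16 6 [120.  42.] [691. -90. 585.]
s16 6 [106.  44.] [ 636. -202.  503.]
s16 6 [46. 48.] [ 738. -231.  549.]
s16 6 [51. 50.] [ 731. -227.  542.]
s16 6 [98. 54.] [ 657. -208.  492.]
s16 11 [110.  55.] [714. -96. 574.]
s16 6 [56. 55.] [ 724. -227.  528.]
s16 6 [94. 72.] [ 747. -106.  557.]
s16 6 [80. 72.] [ 698. -220.  470.]
s16 8 [116.  72.] [712. -96. 534.]
s16 7 [66. 81.] [ 725. -229.  467.]
s16 7 [71. 82.] [ 717. -227.  459.]
s16 20 [123. 109.] [ 688. -133.  414.]
s16 10 [130. 115.] [ 684. -125.  399.]
s16 11 [115. 118.] [ 713. -133.  413.]
t16 10906 [388. 150.] [ 530. -112.  701.]
t16 644 [398.  58.] [ 688. -179.  578.]
t16 1830 [286. 146.] [538.  13. 735.]
t16 434 [242. 262.] [375.  75. 678.]
t16 10 [190. 270.] [363. 145. 652.]
t16 14 [187. 288.] [338. 152. 633.]
t16 11 [183. 308.] [309. 161. 612.]
s15 11 [58. 11.] [ 695. -222.  600.]
s15 9 [116.  21.] [685. -93. 621.]
s15 7 [46. 25.] [ 719. -229.  584.]
s15 29 [89. 30.] [ 676. -179.  568.]
s15 6 [42. 31.] [ 729. -233.  577.]
s15 121 [34. 42.] [ 744. -245.  560.]
s15 338 [50. 53.] [ 751. -202.  561.]
s15 53 [101.  57.] [ 726. -105.  575.]
s15 39 [160.  69.] [ 580. -117.  445.]
s15 141 [147.  71.] [ 619. -117.  469.]
s15 19 [86. 66.] [ 752. -112.  570.]
s15 24 [160.  88.] [ 608. -104.  423.]
s15 6 [237. 144.] [ 342. -100.   12.]
s15 27 [174. 149.] [ 562. -142.  174.]
```

Call:
jog_arm --pt "19 0 -6.3 0 0 0" --pt "19 0 -6.3 0 0 0" --pt "-0.7 0 14.3 0 -0.1 0" --pt "-0.7 0 14.3 0 -0.1 0" --pt "-0.7 0 14.3 0 -0.1 0" --pt "-0.7 0 14.3 0 -0.1 0" --pt "-0.7 0 14.3 0 -0.1 0" --pt "-0.7 0 14.3 0 -0.1 0" --pt "-0.7 0 14.3 0 -0.1 0" --pt "-0.7 0 14.3 0 -0.1 0" --pt "-0.7 0 14.3 0 -0.1 0" --pt "-0.7 0 14.3 0 -0.1 0"

```text
t: 44.22
position: [411.5, -101.4, 227.0]
tool_rot: [0.119, 0.99, 0.012, -0.071]
wrist_force: [-0.2, 0.7, -2.7]
gripper_width: 13.0
grip_force: 58.8
```

Call:
jog_arm --pt "0 0 0 0 -0.1 0" --pt "0 0 0 0 -0.05 0" --pt "0 0 0 0 0 0" --pt "0 0 0 0 0 0" --pt "0 0 0 0 0 0"

```text
t: 44.63
position: [412.4, -101.7, 227.0]
tool_rot: [0.12, 0.993, 0.003, -0.0]
wrist_force: [0.6, -0.7, -2.3]
gripper_width: 12.7
grip_force: 58.9
```

```bash
python3 - <<'E'
from h import *
sc=cam("scene");save(sc,"s17");t=cam("top");save(t,"t17")
s=sense(); print(s["t"],s["position"],s["tool_rot"],s["joint_pos"],s["gripper_width"],s["wrist_force"])
M=R.from_quat(s["tool_rot"]).as_matrix(); print(M.round(3).tolist())
cv2.imwrite("pics/s17.png",np.hstack([cv2.resize(sc["image"][80:230,100:300],(400,300),interpolation=cv2.INTER_CUBIC),cv2.resize(t["image"][140:230,270:390],(400,300),interpolation=cv2.INTER_CUBIC)]))
# target delta in tool frame to place pose
tgt=np.array([461.9,321.2,130]);print((M.T@(tgt-s["position"])).round(1))
E
```

```text
44.7333 [ 412.51894464 -101.70154878  226.53635466] [ 1.19909025e-01  9.92779208e-01  3.34709004e-03 -2.57667009e-04] [-0.31876197  0.17062429  2.0882052   0.00835119  0.884606   -1.65445769] 12.640017411880246 [ 0.49190038 -0.15710535 -2.02440496]
[[-0.971, 0.238, 0.0], [0.238, 0.971, 0.007], [0.001, 0.007, -1.0]]
[ 52.6 421.9  99.4]
```

View pics/s17.png

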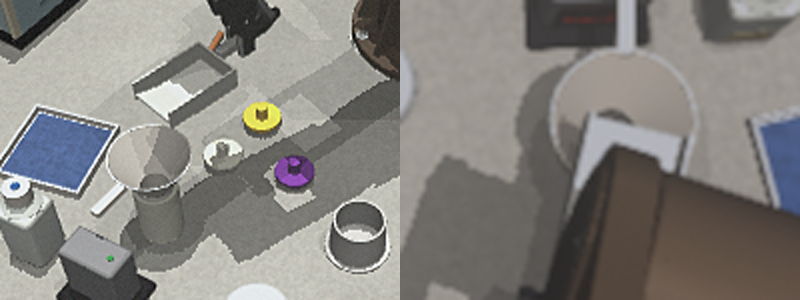

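Call:
jog_arm --pt "0 0 0 0 0 -0.066" --pt "2 18 0 0 0 0" --pt "2 34 0 0 0 0" --pt "2 37 0 0 0 0" --pt "2 37 0 0 0 0" --pt "2 37 0 0 0 0" --pt "2 37 0 0 0 0" --pt "2 37 0 0 0 0" --pt "2 37 0 0 0 0" --pt "2 37 0 0 0 0" --pt "2 37 0 0 0 0" --pt "2 37 0 0 0 0"

```text
t: 45.73
position: [457.1, 283.9, 228.5]
tool_rot: [0.087, 0.996, 0.003, -0.0]
wrist_force: [1.0, 1.1, -1.4]
gripper_width: 13.0
grip_force: 58.9
```

Call:
jog_arm --pt "2 25 0 0 0 0" --pt "1 15 20 0 0 0" --pt "0 0 30 0 0 0" --pt "0 0 30 0 0 0" --pt "0 0 20 0 0 0" --pt "0 0 0 0 0 0" --pt "0 0 0 0 0 0" --pt "0 0 0 0 0 0"

```text
t: 46.4
position: [461.8, 322.5, 130.1]
tool_rot: [0.087, 0.996, 0.003, 0.001]
wrist_force: [1.3, 1.0, -1.0]
gripper_width: 12.9
grip_force: 58.9
```

Call:
jog_arm --pt "0 -1 15 0 0 0" --pt "0 0 15 0 0 0" --pt "0 0 8 0 0 0" --pt "0 0 4 0 0 0" --pt "0 0 2 0 0 0" --pt "0 0 0 0 0 0"

```text
t: 46.9
position: [461.3, 321.5, 85.8]
tool_rot: [0.087, 0.996, 0.003, 0.001]
wrist_force: [0.8, -0.7, -1.8]
gripper_width: 12.4
grip_force: 58.9
```

Call:
jog_arm --pt "0 0 1 0 0 0" --pt "0 0 1 0 0 0" --pt "0 0 1 0 0 0" --pt "0 0 0 0 0 0"

```text
t: 47.23
position: [461.1, 321.7, 82.8]
tool_rot: [0.087, 0.996, 0.004, 0.001]
wrist_force: [-0.6, 0.8, 4.3]
gripper_width: 12.7
grip_force: 60.0
```

Call:
jog_arm --pt "0 0 0 0 0 0" --pt "0 0 0 0 0 0" --pt "0 0 0 0 0 0" --pt "0 0 -15 0 0 0" --pt "0 0 -35 0 0 0" --pt "0 0 -35 0 0 0" --pt "0 0 -35 0 0 0" --pt "0 0 -30 0 0 0" --pt "-10 -21 0 0 0 -0.12" --pt "-16.6 -35 0 0 0 0" --pt "-16.6 -35 0 0 0 0" --pt "-16.6 -35 0 0 0 0" --fingers 28

```text
t: 48.23
position: [511.1, 189.2, 231.9]
tool_rot: [0.027, 1.0, 0.003, 0.001]
wrist_force: [1.1, 0.9, -0.3]
gripper_width: 28.3
grip_force: 0.0
```

Call:
jog_arm --pt "-16.6 -35 0 0 0 0" --pt "-16.6 -35 0 0 0 0" --pt "-16.6 -35 0 0 0 0" --pt "-16.6 -35 0 0 0 0" --pt "-16.6 -35 0 0 0 0" --pt "-16.6 -35 0 0 0 0" --pt "-16.6 -35 0 0 0 0" --pt "-16.6 -35 0 0 0 0" --pt "-10 -30 0 0 0 0" --pt "0 -20 0 0 0 0" --pt "0 0 0 0 0 0" --pt "0 0 0 0 0 0"

```text
t: 49.23
position: [635.2, -147.9, 229.2]
tool_rot: [0.028, 1.0, 0.003, 0.0]
wrist_force: [-0.8, 0.5, -0.3]
gripper_width: 28.0
grip_force: 0.0
```

```bash
python3 - <<'E'
from h import *
c=cam("wrist"); save(c,"w18")
s=sense(); print(s["t"],s["position"],s["tool_rot"],s["gripper_width"])
M=R.from_quat(s["tool_rot"]).as_matrix()
P=np.load("pics/w18.npz")["P"]
print("rim",rim("w18",571,-140,60,146,155))
q=P[(P[...,0]>632)&(P[...,0]<690)&(P[...,1]>-175)&(P[...,1]<-115)&(P[...,2]>140)&(P[...,2]<158)]
print("lug",len(q),np.median(q,0),q.min(0),q.max(0),cv2.minAreaRect(q[:,:2].astype(np.float32)))
for x in range(635,675,8):
    t=q[abs(q[:,0]-x)<3]
    if len(t): print(x,t[:,1].min().round(1),t[:,1].max().round(1))
print("to (654,-146.2):",(M.T@(np.array([654,-146.2,124.5])-s["position"])).round(1))
E
```

```text
49.2833 [ 635.19894274 -146.8660223   229.31855643] [2.77050509e-02 9.99610272e-01 3.41189321e-03 3.06680849e-04] 28.220127550842385
rim (2865, array([ 572.4, -140.6,   52.7]), np.float64(148.8), array([ 574.1, -140.8,  149.4]), array([113.8, 109.6,   6.7]))
lug 717 [ 653.31134229 -145.532282    146.71518019] [ 632.10828416 -153.53542885  142.06359677] [ 677.31716892 -137.86387609  149.33398863] ((654.5535888671875, -145.72830200195312), (13.93254280090332, 45.06026077270508), 87.56599426269531)
635 -151.2 -137.9
643 -151.7 -138.2
651 -152.2 -138.5
659 -152.7 -138.9
667 -153.2 -139.2
to (654,-146.2): [-18.7   1.  104.8]
```

Call:
jog_arm --pt "-6 0.6 0 0.007 0 0" --pt "-12.7 1 20 0 0 0" --pt "0 0 30 0 0 0" --pt "0 0 25 0 0 0" --pt "0 0 15 0 0 0" --pt "0 0 10 0 0 0" --pt "0 0 4 0 0 0" --pt "0 0 0 0 0 0" --pt "0 0 0 0 0 0"

```text
t: 50.03
position: [655.1, -146.0, 126.5]
tool_rot: [0.027, 1.0, -0.0, 0.001]
wrist_force: [-0.2, -0.5, -0.3]
gripper_width: 27.9
grip_force: 0.0
```

Call:
jog_arm --pt "0 0 0 0 0 0" --pt "0 0 0 0 0 0" --pt "0 0 0 0 0 0" --pt "0 0 0 0 0 0" --pt "0 0 0 0 0 0" --fingers 0

```text
t: 50.45
position: [655.2, -146.5, 126.4]
tool_rot: [0.027, 1.0, -0.0, 0.001]
wrist_force: [2.7, 0.3, 4.5]
gripper_width: 12.7
grip_force: 59.3
```

Call:
jog_arm --pt "0 0 -3 0 0 0" --pt "0 0 -5 0 0 0" --pt "0 0 -5 0 0 0" --pt "0 0 -5 0 0 0" --pt "0 0 -8 0 0 0" --pt "0 0 -10 0 0 0" --pt "0 0 0 0 0 0"

```text
t: 51.03
position: [655.2, -146.5, 164.1]
tool_rot: [0.027, 1.0, -0.001, 0.002]
wrist_force: [0.1, -0.6, 0.1]
gripper_width: 12.6
grip_force: 58.6
```

Call:
jog_arm --pt "0 0 -15 0 0 0" --pt "0 0 -25 0 0 0" --pt "4 6 -10 0 0 0" --pt "10 19 0 0 0 0" --pt "16 31 0 0 0 0" --pt "16 31 0 0 0 0" --pt "16 31 0 0 0 0" --pt "16 31 0 0 0 0" --pt "16 31 0 0 0 0" --pt "16 31 0 0 0 0" --pt "12 22 0 0 0 0" --pt "6.4 12 0 0 0 0"

```text
t: 52.03
position: [537.4, 107.9, 211.4]
tool_rot: [0.026, 1.0, -0.0, 0.0]
wrist_force: [1.2, 0.2, -1.4]
gripper_width: 12.6
grip_force: 58.6
```

Call:
jog_arm --pt "0 0 0 0 0 0" --pt "0 0 0 0 0 0" --pt "0 0 0 0 0 0"

```text
t: 52.28
position: [539.8, 104.7, 211.4]
tool_rot: [0.027, 1.0, -0.0, 0.001]
wrist_force: [1.1, -0.2, -0.7]
gripper_width: 12.8
grip_force: 58.6
```

```bash
python3 - <<'E'
from h import *
c=cam("wrist"); save(c,"w19")
s=sense(); print(s["t"],s["position"],s["tool_rot"],s["gripper_width"])
P=np.load("pics/w19.npz")["P"];z=s["position"][2]
print(rim("w19",457,110,60,z+22,z+30))
q=P[(P[...,0]>390)&(P[...,0]<525)&(abs(P[...,1]-110)<70)&(P[...,2]>z+8)&(P[...,2]<z+45)]
for k in range(0,360,45):
    c0=np.array([457,110])+53*np.array([np.cos(np.radians(k)),np.sin(np.radians(k))]); t=q[np.linalg.norm(q[:,:2]-c0,axis=1)<6]
    if len(t): print(k,len(t),"rel",(np.percentile(t[:,2],90)-z).round(1))
# jar interior from top
t=cam("top");save(t,"t19");sc=cam("scene");save(sc,"s19")
cv2.imwrite("pics/t19.png",np.hstack([cv2.resize(t["image"][150:210,290:370],(400,300),interpolation=cv2.INTER_CUBIC),cv2.resize(sc["image"][150:270,80:240],(400,300),interpolation=cv2.INTER_CUBIC)]))
E
```

```text
52.3333 [539.94357655 104.47586478 211.33167253] [ 2.75944364e-02  9.99618920e-01 -3.63164290e-04  6.55720697e-04] 12.870260409951001
(2373, array([456.9, 110. ,  53.2]), np.float64(234.0), array([465.9, 109.9, 234.9]), array([ 89.7, 109.9,   3.2]))
0 523 rel 21.7
45 483 rel 21.8
90 684 rel 22.5
135 142 rel 18.5
225 526 rel 22.8
270 664 rel 23.1
315 472 rel 22.3
```

View pics/t19.png

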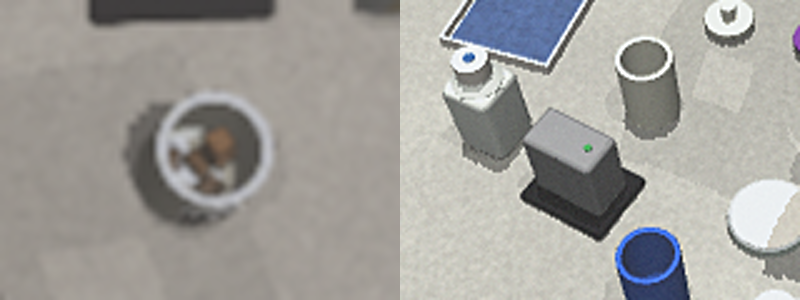

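Call:
jog_arm --pt "0 0 20 0 0 0" --pt "0 0 30 0 0 0" --pt "0 0 30 0 0 0" --pt "0 0 20 0 0 0" --pt "0 0 12 0 0 0" --pt "0 0 8 0 0 0" --pt "0 0 4 0 0 0" --pt "0 0 2 0 0 0" --pt "0 0 2 0 0 0" --pt "0 0 1 0 0 0" --pt "0 0 0 0 0 0"

```text
t: 53.35
position: [539.9, 105.3, 82.8]
tool_rot: [0.027, 1.0, -0.0, 0.001]
wrist_force: [0.7, 0.2, -1.3]
gripper_width: 12.9
grip_force: 58.6
```

Call:
jog_arm --pt "0 0 1 0 0 0" --pt "0 0 1 0 0 0" --pt "0 0 1 0 0 0" --pt "0 0 0 0 0 0"

```text
t: 53.68
position: [540.0, 105.3, 79.5]
tool_rot: [0.027, 1.0, -0.0, 0.001]
wrist_force: [2.4, 0.2, 1.7]
gripper_width: 13.0
grip_force: 58.9
```

Call:
jog_arm --pt "0 0 0 0 0 0" --pt "0 0 0 0 0 0" --pt "0 0 0 0 0 0" --pt "0 0 -10 0 0 0" --pt "0 0 -30 0 0 0" --pt "0 0 -38 0 0 0" --pt "0 0 -38 0 0 0.0" --pt "0 0 -20 0 0 -0.054" --pt "8 -20 0 0 0 0" --pt "10 -34 0 0 0 0" --pt "10 -34 0 0 0 0" --pt "10 -34 0 0 0 0" --fingers 30

```text
t: 54.68
position: [500.7, -17.5, 216.3]
tool_rot: [-0.0, 1.0, -0.0, 0.001]
wrist_force: [0.0, 0.4, -0.2]
gripper_width: 29.9
grip_force: 0.0
```

Call:
jog_arm --pt "10 -34 0 0 0 0" --pt "10 -34 0 0 0 0" --pt "10 -30 0 0 0 0" --pt "10 -20 0 0 0 0" --pt "0 0 0 0 0 0" --pt "0 0 0 0 0 0" --pt "0 0 0 0 0 0"

```text
t: 55.27
position: [461.5, -134.4, 215.9]
tool_rot: [0.001, 1.0, -0.0, 0.001]
wrist_force: [0.6, -0.4, -0.2]
gripper_width: 29.9
grip_force: 0.0
```

```bash
python3 - <<'E'
from h import *
c=cam("wrist"); save(c,"w20")
s=sense(); print(s["t"],s["position"],s["tool_rot"],s["gripper_width"])
print("jar",rim("w20",571,-141,45,86,98))
print("lid",rim("w20",428,-134,40,12,23),"knob",rim("w20",428,-134,40,33,45))
print("funnel",rim("w20",457,110,57,99,106))
im=c["image"].copy()
cv2.imwrite("pics/w20.png",cv2.resize(im,(720,540)))
E
```

```text
55.3167 [ 461.60931104 -134.03399295  215.77138681] [ 7.55692712e-05  9.99999718e-01 -2.60254640e-04  7.00405620e-04] 29.919759827466553
jar (674, array([ 570.7, -140.4,   27.7]), np.float64(89.2), array([ 571.4, -139.2,   88.8]), array([61.5, 56.8,  5.5]))
lid (1565, array([ 426.3, -136.4,   21.6]), np.float64(17.4), array([ 426.5, -136.2,   17.7]), array([57.7, 57.1, 10.6])) knob (181, array([ 426.1, -136.3,    6.2]), np.float64(37.3), array([ 426.1, -136. ,   36.2]), array([16.3, 16.3,  6.1]))
funnel (461, array([458.1, 108. ,  53. ]), np.float64(101.0), array([459.1,  92.6, 102.2]), array([107.9,  77. ,   6.4]))
```

View pics/w20.png

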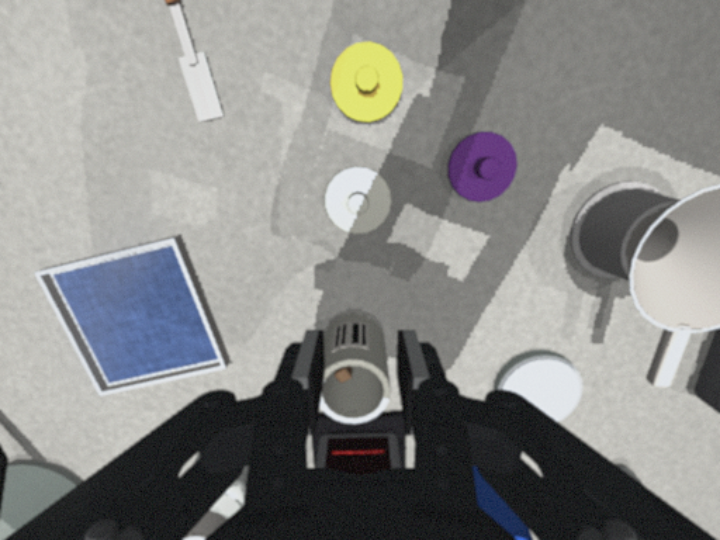

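Call:
jog_arm --pt "9 -0.6 20 0 0 0" --pt "9 -0.6 30 0 0 0" --pt "9 -0.6 35 0 0 0" --pt "8.2 -0.6 35 0 0 0" --pt "0 0 30 0 0 0" --pt "0 0 20 0 0 0" --pt "0 0 12 0 0 0" --pt "0 0 7 0 0 0" --pt "0 0 4 0 0 0" --pt "0 0 0 0 0 0" --pt "0 0 0 0 0 0"

```text
t: 56.23
position: [426.8, -136.9, 22.9]
tool_rot: [-0.0, 1.0, -0.0, 0.001]
wrist_force: [-0.2, 0.9, 0.2]
gripper_width: 30.0
grip_force: 0.0
```

Call:
jog_arm --pt "0 0 0 0 0 0" --pt "0 0 0 0 0 0" --pt "0 0 0 0 0 0" --pt "0 0 0 0 0 0" --pt "0 0 0 0 0 0" --fingers 0

```text
t: 56.65
position: [426.9, -137.2, 23.3]
tool_rot: [0.0, 1.0, -0.001, 0.001]
wrist_force: [0.6, 3.1, 4.9]
gripper_width: 15.6
grip_force: 58.4
```

Call:
jog_arm --pt "0 0 -3 0 0 0" --pt "0 0 -8 0 0 0" --pt "0 0 -20 0 0 0" --pt "0 0 -35 0 0 0" --pt "0 0 -35 0 0 0" --pt "0 0 -20 0 0 0" --pt "-5 0 -10 0 0 0" --pt "-15 -1 0 0 0 0" --pt "-30 -1 0 0 0 0" --pt "-30 -1 0 0 0 0" --pt "-30 -1 0 0 0 0" --pt "-20 0 0 0 0 0"

```text
t: 57.65
position: [558.8, -141.3, 154.9]
tool_rot: [0.0, 1.0, -0.001, 0.002]
wrist_force: [-0.0, -1.5, -2.3]
gripper_width: 15.1
grip_force: 58.6
```

Call:
jog_arm --pt "-14 0 0 0 0 0" --pt "0 0 0 0 0 0" --pt "0 0 0 0 0 0" --pt "0 0 0 0 0 0"

```text
t: 57.98
position: [569.1, -140.9, 153.8]
tool_rot: [0.0, 1.0, -0.0, 0.0]
wrist_force: [-1.2, 0.2, -1.4]
gripper_width: 15.4
grip_force: 58.6
```

```bash
python3 - <<'E'
from h import *
c=cam("wrist"); save(c,"w21")
s=sense(); print(s["t"],s["position"],s["tool_rot"],s["gripper_width"])
z=s["position"][2];x,y=s["position"][:2]
print("jar",rim("w21",571,-141,45,86,98)); print("lid rel",rim("w21",x,y,40,z-14,z-2))
P=np.load("pics/w21.npz")["P"]
q=P[(abs(P[...,0]-x)<33)&(abs(P[...,1]-y)<33)&(P[...,2]>z-14)&(P[...,2]<z-1)]
for a,b in((-24,0),(-17,17),(-17,-17),(0,25),(0,-25)):
    t=q[np.linalg.norm(q[:,:2]-[x+a,y+b],axis=1)<5]
    if len(t): print(a,b,len(t),(np.median(t[:,2])-z).round(1))
cv2.imwrite("pics/w21.png",cv2.resize(c["image"],(600,450)))
E
```

```text
58.0333 [ 569.06052291 -140.97422184  153.84643556] [ 2.73588435e-04  9.99999922e-01 -2.19682536e-04  1.80703377e-04] 15.30538080857344
jar (749, array([ 570.7, -140.5,   27.5]), np.float64(89.2), array([ 555.8, -140.3,   88.6]), array([29.6, 59.9,  5.2]))
lid rel (3719, array([ 567.8, -140.6,   22.6]), np.float64(147.9), array([ 568.3, -140.7,  146.6]), array([58.6, 58. , 10.4]))
-24 0 224 -5.9
-17 17 214 -5.8
-17 -17 214 -5.9
0 25 144 -5.9
0 -25 141 -6.1
```

Call:
jog_arm --pt "-2.5 0.2 15 0 0 0" --pt "0 0 15 0 0 0" --pt "0 0 6 0 0 0" --pt "0 0 0 0 0 0" --pt "0 0 0 0 0 0" --pt "0 0 3 0 0 0" --pt "0 0 3 0 0 0" --pt "0 0 2 0 0 0" --pt "0 0 0 0 0 0"

```text
t: 58.78
position: [572.5, -140.8, 109.3]
tool_rot: [0.0, 1.0, -0.0, 0.0]
wrist_force: [1.5, 0.1, -1.6]
gripper_width: 15.3
grip_force: 58.6
```

Plug is 4–5 mm inside with no force. Continue down.

Call:
jog_arm --pt "0.5 0 2 0 0 0" --pt "0 0 2 0 0 0" --pt "0 0 1 0 0 0" --pt "0 0 0.5 0 0 0" --pt "0 0 0 0 0 0"

```text
t: 59.2
position: [572.2, -140.9, 103.9]
tool_rot: [0.0, 1.0, -0.0, 0.0]
wrist_force: [0.0, -0.4, -1.4]
gripper_width: 15.2
grip_force: 58.6
```

Call:
jog_arm --pt "0 0 0.7 0 0 0" --pt "0 0 0.7 0 0 0" --pt "0 0 0 0 0 0"

```text
t: 59.45
position: [572.6, -141.0, 103.4]
tool_rot: [0.0, 1.0, -0.0, 0.001]
wrist_force: [-2.1, 1.5, 9.8]
gripper_width: 14.9
grip_force: 60.0
```

Call:
jog_arm --pt "0 0 0 0 0 0" --pt "0 0 0 0 0 0" --pt "0 0 0 0 0 0" --pt "0 0 -10 0 0 0" --pt "0 0 -30 0 0 0" --pt "0 0 -30 0 0 0" --pt "10 0 -30 0 0 0" --pt "30 0 0 0 0 0" --pt "30 0 0 0 0 0" --pt "30 0 0 0 0 0" --pt "0 0 0 0 0 0" --pt "0 0 0 0 0 0" --fingers 30

```text
t: 60.45
position: [471.1, -140.8, 203.5]
tool_rot: [0.001, 1.0, -0.0, 0.001]
wrist_force: [1.0, -1.0, 0.6]
gripper_width: 30.0
grip_force: 0.0
```

```bash
python3 - <<'E'
from h import *
c=cam("wrist"); save(c,"w22")
s=sense(); print(s["t"],s["position"],s["tool_rot"])
print("lid",rim("w22",571,-141,40,92,103),"knob",rim("w22",571,-141,30,110,125))
P=np.load("pics/w22.npz")["P"]; g=cv2.cvtColor(c["image"],cv2.COLOR_BGR2GRAY)
C=np.array([571.2,-140.6]); d=P[...,:2]-C; r=np.hypot(d[...,0],d[...,1]); ang=np.degrees(np.arctan2(d[...,1],d[...,0]))%360
m=(r>26)&(r<36)&(P[...,2]>15)&(P[...,2]<75)
print(m.sum(), circ(P[m&(P[...,2]>40)]))
for a in range(110,250,4):
    k=m&(abs(ang-a)<2)
    if k.sum()>8: print(a,k.sum(),int(np.median(g[k])),int(g[k].min()),end=" | ")
u=np.where(m); print(u[0].min(),u[0].max(),u[1].min(),u[1].max())
y0,y1,x0,x1=u[0].min()-25,u[0].max()+25,u[1].min()-30,u[1].max()+30
cv2.imwrite("pics/w22.png",cv2.resize(c["image"][y0:y1,x0:x1],None,fx=5,fy=5,interpolation=cv2.INTER_CUBIC)[:600,:800])
# scanner face normals from top & wrist
for f in("top0","t10","t19"):
    T=np.load(f"pics/{f}.npz")["P"];q=T[(T[...,0]>640)&(T[...,0]<760)&(abs(T[...,1]+137)<65)&(T[...,2]>97)&(T[...,2]<106)];print(f,len(q),len(q) and cv2.minAreaRect(q[:,:2].astype(np.float32)))
E
```

```text
60.5 [ 472.36895571 -141.04539262  203.45201479] [ 4.50280492e-04  9.99999045e-01 -5.19552378e-04  1.19925932e-03]
lid (1750, array([ 571.1, -140.8,   22.1]), np.float64(97.4), array([ 571.3, -140.4,   97.5]), array([58.8, 58. , 11. ])) knob (274, array([ 570.6, -140.7,    6.6]), np.float64(117.1), array([ 571.4, -140.9,  114.5]), array([17.4, 17.3,  8.9]))
1008 [ 569.8 -140.9   29.6]
114 16 91 88 | 118 16 91 86 | 122 17 92 87 | 126 15 94 89 | 130 25 94 88 | 134 25 95 90 | 138 28 96 91 | 142 25 96 92 | 146 31 96 92 | 150 34 98 91 | 154 28 104 93 | 158 37 101 70 | 162 36 62 42 | 166 37 97 54 | 170 38 95 59 | 174 45 41 0 | 178 46 46 0 | 182 38 99 77 | 186 35 107 88 | 190 41 103 88 | 194 41 69 35 | 198 39 85 39 | 202 38 96 65 | 206 31 62 40 | 210 37 91 61 | 214 29 100 93 | 218 23 92 85 | 222 25 89 85 | 226 21 90 86 | 230 20 88 83 | 234 25 85 80 | 238 20 85 81 | 242 9 91 86 | 246 10 97 71 | 224 260 231 280
top0 513 ((699.7005004882812, -134.04983520507812), (49.45866394042969, 83.93818664550781), 2.1669561862945557)
t10 117 ((697.22119140625, -101.4192123413086), (48.7707405090332, 25.042282104492188), 19.49345588684082)
t19 512 ((700.6571044921875, -134.2408447265625), (49.21163558959961, 82.68849182128906), 0.4714181125164032)
```

View pics/w22.png

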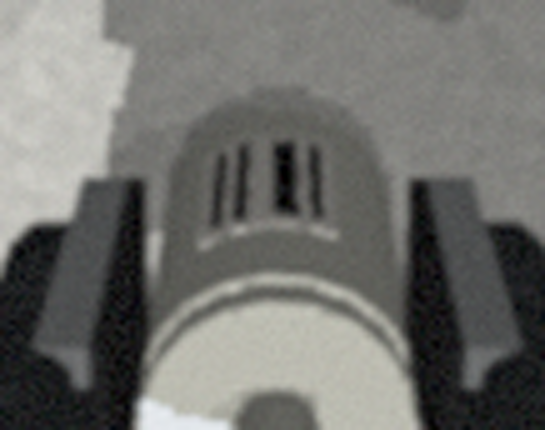

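Call:
jog_arm --pt "-10 0 0 0 0 0" --pt "-25 0 0 0 0 0" --pt "-30 0 0 0 0 0" --pt "-24 0.3 0 0 0 0" --pt "-10 0 0 0 0 0" --pt "0 0 15 0 0 0" --pt "0 0 20 0 0 0" --pt "0 0 15 0 0 0" --pt "0 0 0 0 0 0" --pt "0 0 0 0 0 0" --fingers 85

```text
t: 61.33
position: [571.3, -140.4, 152.0]
tool_rot: [0.0, 1.0, -0.0, -0.0]
wrist_force: [0.1, 0.0, 0.0]
gripper_width: 84.8
grip_force: 0.0
```

```bash
python3 - <<'E'
from h import *
s=sense(); print(s["t"],s["position"],s["tool_rot"],s["gripper_width"])
for f in("w7","w2","w3","w20","w22","w1","w6"):
    P=np.load(f"pics/{f}.npz")["P"]
    for z0,z1 in((20,40),(50,75),(80,95)):
        q=P[(P[...,0]>655)&(P[...,0]<690)&(abs(P[...,1]+138)<38)&(P[...,2]>z0)&(P[...,2]<z1)]
        # front face: nearest x per y bin
        pts=[]
        for y in np.arange(-174,-100,3):
            t=q[abs(q[:,1]-y)<1.5]
            if len(t)>3: pts.append((y,np.median(t[:,0])))
        if len(pts)>8:
            p=np.array(pts);k=np.polyfit(p[:,0],p[:,1],1);res=p[:,1]-np.polyval(k,p[:,0]);g=abs(res)<1.5
            k=np.polyfit(p[g,0],p[g,1],1)
            print(f,z0,len(p),g.sum(),"x@-140 %.1f"%np.polyval(k,-140),"yaw %.2f deg"%np.degrees(np.arctan(-k[0])),p[:,0].min(),p[:,0].max())
for f in("top0","t19"):
    T=np.load(f"pics/{f}.npz")["P"];q=T[(T[...,0]>640)&(T[...,0]<760)&(abs(T[...,1]+137)<65)&(T[...,2]>97)&(T[...,2]<106)]
    for nm,ax,o in(("front",1,0),("back",1,0)):
        pts=[]
        for y in np.arange(-170,-100,3):
            t=q[abs(q[:,1]-y)<2]
            if len(t): pts.append((y,t[:,0].min() if nm=="front" else t[:,0].max()))
        p=np.array(pts);k=np.polyfit(p[:,0],p[:,1],1);print(f,nm,"yaw %.2f"%np.degrees(np.arctan(-k[0])),np.polyval(k,-140))
E
```

```text
61.3333 [ 571.30456548 -140.36364583  152.02468454] [ 1.02655904e-04  9.99999947e-01 -2.54113502e-05 -3.08938770e-04] 84.83537002766003
w7 20 20 20 x@-140 673.7 yaw 1.88 deg -168.0 -111.0
w7 50 20 20 x@-140 673.7 yaw 1.98 deg -168.0 -111.0
w7 80 20 20 x@-140 675.8 yaw 1.93 deg -168.0 -111.0
w2 20 25 23 x@-140 673.9 yaw 2.28 deg -174.0 -102.0
w2 50 25 22 x@-140 673.8 yaw 1.82 deg -174.0 -102.0
w2 80 25 25 x@-140 675.9 yaw 1.83 deg -174.0 -102.0
w3 20 25 23 x@-140 674.0 yaw 2.26 deg -174.0 -102.0
w3 50 25 23 x@-140 674.0 yaw 2.32 deg -174.0 -102.0
w3 80 25 25 x@-140 675.9 yaw 1.98 deg -174.0 -102.0
w20 20 25 22 x@-140 673.8 yaw 1.35 deg -174.0 -102.0
w20 50 25 22 x@-140 673.7 yaw 1.40 deg -174.0 -102.0
w22 20 25 22 x@-140 673.8 yaw 1.54 deg -174.0 -102.0
w22 50 25 23 x@-140 673.9 yaw 2.12 deg -174.0 -102.0
w6 20 16 16 x@-140 673.4 yaw 0.24 deg -147.0 -102.0
top0 front yaw 1.70 677.3246655826687
top0 back yaw 2.74 722.5399861837396
t19 front yaw 1.76 677.8016491848168
t19 back yaw 1.98 721.7240493220465
```

Call:
jog_arm --pt "0 0 20 0 0 0" --pt "0 0 30 0 0 0" --pt "0 0 25 0 0 0" --pt "0 0 14 0 0 0" --pt "0 0 6 0 0 0" --pt "0 0 3 0 0 0" --pt "0 0 0 0 0 0" --pt "0 0 0 0 0 0"

```text
t: 62.0
position: [572.2, -140.9, 55.8]
tool_rot: [0.0, 1.0, -0.001, 0.001]
wrist_force: [-0.4, -0.8, 0.0]
gripper_width: 85.2
grip_force: 0.0
```

Call:
jog_arm --pt "0 0 0 0 0 0" --pt "0 0 0 0 0 0" --pt "0 0 0 0 0 0" --pt "0 0 0 0 0 0" --pt "0 0 0 0 0 0" --fingers 40

```text
t: 62.42
position: [572.0, -140.9, 56.1]
tool_rot: [0.0, 1.0, -0.001, 0.001]
wrist_force: [-3.1, 0.1, 15.9]
gripper_width: 61.2
grip_force: 61.8
```

Call:
jog_arm --pt "0 0 -0.4 0 0 0.05" --pt "0 0 0 0 0 0.1" --pt "0 0 0 0 0 0.12" --pt "0 0 0 0 0 0.12" --pt "0 0 0 0 0 0.12" --pt "0 0 0 0 0 0.12" --pt "0 0 0 0 0 0.12" --pt "0 0 0 0 0 0.12" --pt "0 0 0 0 0 0.12" --pt "0 0 0 0 0 0.12" --pt "0 0 0 0 0 0.12" --pt "0 0 0 0 0 0.12"

```text
t: 63.42
position: [571.9, -141.3, 56.2]
tool_rot: [0.627, 0.779, 0.0, 0.001]
wrist_force: [-1.8, -4.0, 9.6]
gripper_width: 61.3
grip_force: 65.2
```

Call:
jog_arm --pt "0 0 0 0 0 0.12" --pt "0 0 0 0 0 0.12" --pt "0 0 0 0 0 0.12" --pt "0 0 0 0 0 0.12" --pt "0 0 0 0 0 0.12" --pt "0 0 0 0 0 0.12" --pt "0 0 0 0 0 0.12" --pt "0 0 0 0 0 0.12" --pt "0 0 0 0 0 0.12" --pt "0 0 0 0 0 0.12" --pt "0 0 0 0 0 0.12" --pt "0 0 0 0 0 0.12"

```text
t: 64.42
position: [571.4, -140.8, 56.2]
tool_rot: [0.985, 0.172, 0.001, 0.001]
wrist_force: [-4.0, 0.4, 12.8]
gripper_width: 61.0
grip_force: 65.5
```

Call:
jog_arm --pt "0 0 0 0 0 0.12" --pt "0 0 0 0 0 0.12" --pt "0 0 0 0 0 0.12" --pt "0 0 0 0 0 0.035" --pt "0 0 0 0 0 0" --pt "0 0 0 0 0 0" --pt "0 0 0 0 0 0"

```text
t: 65.0
position: [571.7, -140.7, 56.2]
tool_rot: [1.0, -0.022, 0.001, 0.0]
wrist_force: [-2.1, 1.0, 11.3]
gripper_width: 61.3
grip_force: 65.6
```

```bash
python3 - <<'E'
from h import *
s=sense(); print(s["t"],s["position"],s["tool_rot"],s["joint_pos"],s["wrist_force"],s["ft_torque"])
M=R.from_quat(s["tool_rot"]).as_matrix();print("theta",np.degrees(np.arctan2(M[1,0],M[0,0])))
E
```

```text
65.0 [ 571.67717742 -140.72995743   56.20151984] [ 9.99756362e-01 -2.20431862e-02  1.08128524e-03  3.81748264e-04] [-2.92759763e-01  6.19536617e-01  1.87959377e+00 -2.63461344e-04
  6.40174298e-01  1.32233765e+00] [-2.08927783  0.99625626 11.29171278] [ 0.44318732  0.46644663 -0.08621935]
theta -2.5261246707091427
```

Call:
jog_arm --pt "0 0 0 0 0 0" --pt "0 0 0 0 0 0" --pt "0 0 0 0 0 0" --pt "0 0 0 0 0 0" --pt "0 0 0 0 0 0" --pt "0 0 -15 0 0 0" --pt "0 0 -30 0 0 0" --pt "0 0 -35 0 0 0" --pt "0 0 -35 0 0 0" --pt "0 0 -30 0 0 0" --pt "20 0 -5 0 0 0.0" --pt "30 0 0 0 0 0" --fingers 85

```text
t: 66.0
position: [621.2, -143.1, 208.5]
tool_rot: [1.0, -0.022, 0.002, 0.001]
wrist_force: [1.7, -1.5, 0.6]
gripper_width: 85.0
grip_force: 0.0
```

Call:
jog_arm --pt "30 0 0 0 0 0" --pt "20 0 0 0 0 0" --pt "0 0 0 0 0 0" --pt "0 0 0 0 0 0" --pt "0 0 0 0 0 0"

```text
t: 66.42
position: [670.2, -144.8, 204.6]
tool_rot: [1.0, -0.022, -0.0, 0.0]
wrist_force: [0.5, 0.5, -0.0]
gripper_width: 85.1
grip_force: 0.0
```

```bash
python3 - <<'E'
from h import *
c=cam("wrist"); save(c,"w23")
s=sense(); print(s["t"],s["position"],s["tool_rot"])
print("lid",rim("w23",571,-141,40,92,103),"knob",rim("w23",571,-141,30,110,125))
P=np.load("pics/w23.npz")["P"]; g=cv2.cvtColor(c["image"],cv2.COLOR_BGR2GRAY)
C=rim("w23",571,-141,40,92,103)[3][:2]; d=P[...,:2]-C; r=np.hypot(d[...,0],d[...,1]); ang=np.degrees(np.arctan2(d[...,1],d[...,0]))
m=(r>26)&(r<36)&(P[...,2]>15)&(P[...,2]<75); print(m.sum())
for a in range(-70,72,4):
    k=m&(abs(ang-a)<2)
    if k.sum()>8: print(a,k.sum(),int(np.median(g[k])),int(g[k].min()),end=" | ")
u=np.where(m&(abs(ang)<80))
y0,y1,x0,x1=max(u[0].min()-25,0),u[0].max()+25,u[1].min()-30,u[1].max()+30
cv2.imwrite("pics/w23.png",cv2.resize(c["image"][y0:y1,x0:x1],None,fx=5,fy=5,interpolation=cv2.INTER_CUBIC)[:600,:800])
E
```

```text
66.4667 [ 669.99102168 -144.82245813  204.81672971] [ 9.99758560e-01 -2.19725254e-02 -9.95680941e-05  1.43438924e-04]
lid (1762, array([ 572.9, -139.6,   22.1]), np.float64(97.2), array([ 572.4, -139.7,   97.5]), array([58.6, 58. , 11. ])) knob (265, array([ 573.2, -139.5,    6.6]), np.float64(116.9), array([ 572.5, -139.3,  114.5]), array([18.1, 17.4,  8.8]))
1006
-66 17 89 84 | -62 18 86 81 | -58 15 87 83 | -54 15 89 84 | -50 28 91 84 | -46 26 92 87 | -42 30 93 90 | -38 26 93 85 | -34 30 94 88 | -30 31 99 89 | -26 39 101 84 | -22 31 74 33 | -18 40 87 41 | -14 37 99 87 | -10 41 71 22 | -6 43 26 0 | -2 45 81 29 | 2 37 108 96 | 6 37 108 90 | 10 35 93 32 | 14 39 75 33 | 18 40 99 83 | 22 40 83 41 | 26 31 83 49 | 30 31 102 95 | 34 20 98 91 | 38 29 95 91 | 42 20 94 88 | 46 23 95 91 | 50 22 92 88 | 54 23 92 87 | 58 12 93 85 | 66 11 107 100 | 70 11 114 110 |
```

View pics/w23.png

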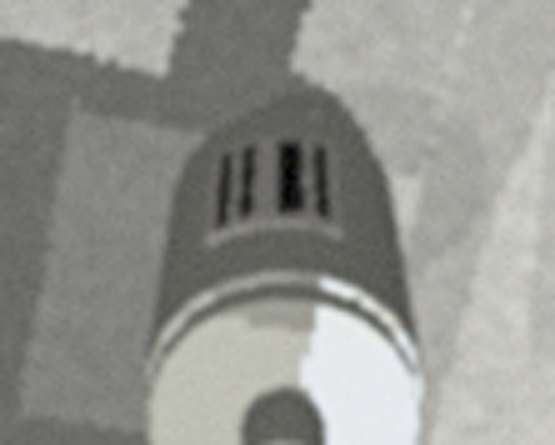

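```bash
python3 - <<'E'
from h import *
t=cam("top");save(t,"t24");s=cam("scene");save(s,"s24")
print("funnel start",rim("top0",457,110,57,96,110)); print("funnel now",rim("t24",457,110,57,96,110)); print(rim("scene0",457,110,57,96,110),rim("s24",457,110,57,96,110))
for f in("top0","t24"):
    P=np.load(f"pics/{f}.npz")["P"];q=P[(P[...,0]>400)&(P[...,0]<640)&(abs(P[...,1]-310)<60)&(P[...,2]>94)&(P[...,2]<115)];print("scoop",f,len(q),q.min(0),q.max(0))
chips("t24",400,700,-450,400,5,110)
E
```

```text
funnel start (312, array([456.7, 110.5,  51.8]), np.float64(101.1), array([458.1, 111.4, 101.6]), array([108.1, 108.1,  11.1]))
funnel now (129, array([459.1, 109.7,  51. ]), np.float64(99.3), array([482.4, 107.6, 100.7]), array([ 59.9, 100.5,   9.4]))
(252, array([457.8, 111.3,  52.3]), np.float64(100.1), array([457.9, 110.9, 101.4]), array([111.9, 109.6,  10.9])) (263, array([459.3, 110.5,  52.1]), np.float64(100.4), array([457.6, 110.6, 102.1]), array([111. , 108. ,  12.1]))
scoop top0 371 [414.27268518 261.07786123  94.15560495] [611.33057472 350.01118302 114.65560198]
scoop t24 328 [416.807815   261.32113378  94.12074839] [610.00846203 349.43814992 114.65197869]
372 top z 100.0 rect c [488.6 101.9] size [103.9  40.4] ang 74
117 top z 60.3 rect c [419.3 364.3] size [31.4 23.9] ang 90
```

```bash
python3 -c "
from bench import *
print(sign_off())"
```

```text
the job is handed in; nothing more can be done
None
```

I handed the job in at about 66 s of the 210 s: the charge (6 chips: 4 from the tray, 2 already in the scoop) is in the jar, the lid is fully home and the label is within about 1° of square to the scanner. The funnel is back in its pot and the empty scoop is on the balance; the scoop went back just before the funnel, because I was still holding it after the pour.

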